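# Load the bench tumbler with salvaged chokes and switch it on

### The job

Use the scoop to move all five salvaged chokes from the green tray into the tumbler's orange bowl, without touching the chokes with the gripper. Only once the bowl is loaded, flip the tumbler's red-tipped toggle switch fully over to on; leave the scoop standing flat on its base on the blue mat. Do not push or knock over the other things on the bench.

Things in the scene. Friction and masses are not known exactly. Their poses are not given: they have to be found in the camera images.
- tray: Fixed green open tray. Origin: underside, on its centre line. Floor 5 mm thick, inner width 80 mm (its y), upright side walls and -x end wall (inner face x = -110 mm) 5 mm thick, 32 mm high. The +x end leans outwards 27 deg: inner face at x = 98 mm at the floor, 116 mm at its 40 mm high rim. At the start the chokes lie between x = -28 and +85 mm; the floor towards the -x end is free.
- mat: Fixed blue rubber mat, 200 (x) x 160 (y) x 3 mm thick. Origin: centre of its underside.
- scoop: Loose aluminium scoop, 120 g. Origin: underside of the pan's centre; x points out of its open mouth, z up. Pan 72 (x) x 72 (y) mm, floor 2 mm (bevelled lip), 2.5 mm side walls 28 mm high, raked down to the open front, rear wall 34 mm. Black handle bar 18 mm wide (y), z = 50 to 72 mm, from x = -105 to -15 mm, over the rear wall on a post at x = -34 mm. Stands on the mat.
- scoop_grip (a point): Point inside the scoop's handle bar, above the rear wall, 45 mm behind the pan's centre and 61 mm above its underside: a good place to grip, fingers closing across the bar's 18 mm width (scoop's y).
- scoop_lip (a point): Middle of the scoop's front lip, at its underside: 36 mm ahead of the scoop's origin.
- tumbler: Fixed bench tumbler: grey housing 150 (x) mm by 225 (y) mm, 50 mm high under the bowl and 30 mm high (y below -35 mm) under the switch. Origin: centre of its underside; the bowl's axis stands at y = +38 mm, the switch at y = -80 mm.
- bowl_floor (a point): Centre of the inner floor of the tumbler's orange round bowl, 55 mm above the bench. The bowl is 50 mm deep, its rim (105 mm above the bench) 136 mm across outside, 128 mm inside; wall 4 mm.
- switch_tip (a point): Centre of the red ball (26 mm across) on the toggle's end. The lever is 55 mm long from its pivot, which lies 52 mm above the bench at the tumbler's x = 0, y = -80 mm; it swings in the tumbler's xz plane.
- switch (a joint): Toggle angle in rad: 0 = off (leaning to the tumbler's -x, the white mark), 1.0 = fully on (leaning to +x, the green mark). Stays where it is left.
- choke1: Salvaged drum choke: dark ferrite drum with a copper band, 17 mm across, 14 mm high, bevelled rims, smooth, 12 g. Origin: its centre. At first stands on an end on the tray's floor (its centre 12 mm above the bench).
- choke2: Salvaged drum choke: dark ferrite drum with a copper band, 17 mm across, 14 mm high, bevelled rims, smooth, 12 g. Origin: its centre. At first stands on an end on the tray's floor (its centre 12 mm above the bench).
- choke3: Salvaged drum choke: dark ferrite drum with a copper band, 17 mm across, 14 mm high, bevelled rims, smooth, 12 g. Origin: its centre. At first stands on an end on the tray's floor (its centre 12 mm above the bench).
- choke4: Salvaged drum choke: dark ferrite drum with a copper band, 17 mm across, 14 mm high, bevelled rims, smooth, 12 g. Origin: its centre. At first stands on an end on the tray's floor (its centre 12 mm above the bench).
- choke5: Salvaged drum choke: dark ferrite drum with a copper band, 17 mm across, 14 mm high, bevelled rims, smooth, 12 g. Origin: its centre. At first stands on an end on the tray's floor (its centre 12 mm above the bench).
- loupe: Loose black eye loupe, 36 mm across, 32 mm high. Bystander. Origin: centre of its underside, as for all bystanders.
- flux_tin: Loose yellow tin, 40 mm across, 22 mm high. Bystander.
- bottle: Loose amber bottle, 64 mm across, 160 mm high. Bystander.
- jar: Loose glass jar with a steel cap, 66 mm across, 90 mm high. Bystander.
- spool: Loose blue wire spool, 56 mm across, 36 mm high. Bystander.
- carton: Loose small carton, 50 x 40 x 30 mm, with a red band. Bystander.
- screwdriver: Loose red screwdriver lying flat, 170 mm long. Bystander.
Things that resemble listed ones, but are neither listed nor needed, are in the scene too. Leave any turquoise look-alike of the scoop alone.

How it is judged:
By the outcome, as a careful person would: the job done as asked, in the order asked, and still so for the second after the job is handed in, with the robot touching nothing.
It also fails if it takes over 69 s, if anything falls off the work surface, if the arm or the gripper's body presses on something with over 40 N, if the wrist force passes 120 N, or if a joint passes its speed limit or range.

### The arm

A 7-joint arm with a two-finger parallel gripper is mounted at the origin on the work surface. World frame = base frame: x ahead of the robot, y to its left, z up, the work surface at z = 0. Lengths are in m, angles in rad, forces in N, time in s.
With the tool pointing down it reaches from about 0.4 to 0.875 m from the base axis. Payload 19.3 kg.
Tool frame: the origin (TCP) lies on the centre line of the jaws, within the pads' length; the fingertips stand 14 mm ahead of it and the grasp point (between the pads) lies 5 mm behind it; z points along the fingers, y is the line along which they close (so a half turn about z gives the same grasp; the last joint's range is limited). The gripper opens to 85 mm and grips with 20 to 120 N. Pads are 22 mm wide; open, the fingers measure 114 mm over their backs; the gripper's body (76 mm by 85 mm) begins 54 mm behind the grasp point. The pads swing forward as they close: fully open they stand 13 mm farther back than shut.
Start: joints at [1.098, 0.521, -0.036, 1.599, 0.021, 1.021, -0.113], TCP at [0.245, -0.575, 0.245] pointing down, gripper open.
Joint ranges: [-2.91, 2.91], [-0.3, 2.13], [-1.5, 1.42], [0.17, 2.43], [-1.26, 4.41], [0.16, 1.93], [-2.52, 2.52]. Speed limits (rad/s): [1.89, 1.89, 2.39, 2.39, 3.01, 3.01, 3.01].

### API

Orientations are given as [roll, pitch, yaw] about the fixed x, y, z axes, in that order (R = Rz(yaw) Ry(pitch) Rx(roll)).
In Python, from workcell import bot, grab_frame, regions_of gives the robot as it stands. The module is installed in compiled form; this text tells all that it offers.
- The arm moves only by the tool play_rows, never from a script. Its argument "plan" is a list of rows, each a list of 3 entries, a list of its own where there are three numbers: the shift along the tool's x, y, z in units of 2.5 cm (1.0 is 2.5 cm), then the turn, a rotation vector about the tool's x, y, z in units of 0.15 rad (1.0 is 0.15 rad), then the closure, from -1 (fully open) to 1 (shut). In form: [[[tx, ty, tz], [rx, ry, rz], jaw], ...]. A call has 1 to 20 rows; each row shifts and turns the commanded pose from where the row before left it, along the tool's axes as they then stand; what a row does not reach is not made up. A row lasts 1/8 s, in which the tool goes at most 62.5 mm and 10.7 degrees, less where a joint would pass 70% of its speed; a pose out of reach is approached as far as the arm can. A call with a number of a shift or a turn outside -1 to 1 is refused whole. A call with a gripper value outside its range is refused whole. The fingers move at their own pace and stop on an object; "newtons" is the grip in N (left out, the last holds). Time passes only in rows, so rows that do not move let the fingers close. It gives the time, the measured TCP pose, the force, the opening and the grip force at its end, in the units of the state.
- bot.observe(): the state, without advancing time (a new reading comes with each control period).
- grab_frame(name): name is "side" or "top" or "wrist"; returns a dict with "pixels" (400x640x3 uint8, red, green, blue), "depth" (400x640 float32, m along the optical axis (not along the pixel's ray), 0 where there is no reading), "camera_matrix" (3x3 intrinsics, pixels), "distortion" ([k1, k2, p1, p2, k3] as OpenCV has them; the pictures are not rectified), "R" (3x3) and "t" (3): a world point X has camera coordinates R X + t. Camera axes: x right, y down, z forward; pixel columns grow to the right and rows downward; lengths in m; the calibration is good to about 2 mm. A picture is of the moment at which its call begins.
- bot.job_done(): hands the job in; it is judged then, once.
Trained networks look in the newest picture that a camera, given by its name, has taken for a name from the list of things; names that differ only in an ending like _2 or _b are one class to them, and where a whole thing is asked for, a point or a joint stands for the part that bears it (a point fixed in the world has none). Each returns a list of dicts, best first, with "p" (0 to 1); they miss things now and then, are a little off and sometimes report something else, mostly with a low value. They report only what shows in the picture. A call takes as long as a camera call. They do not tell look-alikes from the thing itself.
- regions_of(thing, camera): "mask" (400x640 bool, what is visible of it) and "box" ([left, top, right, bottom] in pixels, round what is visible of it).
The state is a dict: "clock": time; "qpos": joint angles; "qd": joint speeds; "joint_efforts": joint torques, N m; "position": TCP position; "tool_rot": TCP orientation; "force": force on the tool from outside, world axes, zero at the start; "moment": the same for the moment, N m; "grip_width": finger opening in m; "finger_force": force on a finger pad.
Only numpy, scipy, OpenCV 4.12 (cv2) and the standard library are available. Lean on these libraries where they do the work, as an engineer would, in place of code of your own. Each camera call takes 0.05 s, during which the arm holds its last target. There are 200 camera calls.

## Working session

There is one attempt and no reset: what is moved stays moved. The work goes in short steps, Python scripts to look and compute and a tool call to move; the robot and the scene stay as the last step left them, time stands still between calls to the robot, and variables do not carry over. Pictures are saved under pics/ and viewed, at most 10 in all, crops included, and the job is handed in when it is done.

Besides the shell and the picture viewer there is one more tool, called after "Call:" by a JSON object that holds its "fn" and its "kwargs". play_rows: Moves the arm, as the interface text tells. Its arguments: {"type":"object","properties":{"plan":{"type":"array"},"newtons":{"type":"number"}},"required":["plan"]}

```bash
mkdir -p pics; python3 - <<'E'
from workcell import bot, grab_frame
import cv2,numpy as np
s=bot.observe();print({k:np.round(v,3).tolist() for k,v in s.items()})
for n in("top","side"):
    f=grab_frame(n);cv2.imwrite(f"pics/{n}0.png",f["pixels"][:,:,::-1]);print(n,f["camera_matrix"].tolist(),f["distortion"],f["R"].tolist(),f["t"])
E
```

```text
{'clock': 0.0, 'qpos': [1.098, 0.522, -0.036, 1.6, 0.021, 1.021, -0.113], 'qd': [0.0, -0.001, 0.0, 0.002, -0.0, 0.0, -0.0], 'joint_efforts': [-0.002, -92.712, 1.979, -36.993, 0.018, 0.008, -0.0], 'position': [0.245, -0.575, 0.245], 'tool_rot': [-3.14, 0.0, 0.403], 'force': [1.18, 0.013, -0.167], 'moment': [0.014, 0.024, -0.01], 'finger_force': 0.0, 'grip_width': 0.085}
top [[395.22562678474713, 0.0, 325.9000548761461], [0.0, 395.22562678474713, 201.42273234273728], [0.0, 0.0, 1.0]] [-0.07160746  0.          0.          0.          0.        ] [[-0.024527903082297367, -0.9996960405372763, 0.002491687074649179], [-0.9958980331429691, 0.024217422390557512, -0.08718155788194765], [0.08709471598410255, -0.004619847059142972, -0.996189323101186]] [7.62535484e-04 4.22032962e-01 1.16098362e+00]
side [[458.42085567093966, 0.0, 322.4302898469798], [0.0, 458.42085567093966, 191.40891352871924], [0.0, 0.0, 1.0]] [-0.10876532  0.          0.          0.          0.        ] [[-0.9400410427228599, -0.34105899168837095, -0.001265774478308692], [-0.23238616797298361, 0.6432201035785413, -0.729564642295145], [0.24963875286371393, -0.6855265585963262, -0.683910688999468]] [0.41199905 0.16731152 1.2881555 ]
```

View pics/top0.png

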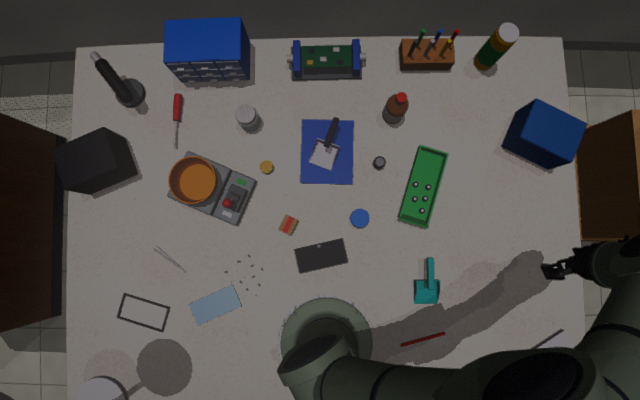

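View pics/side0.png

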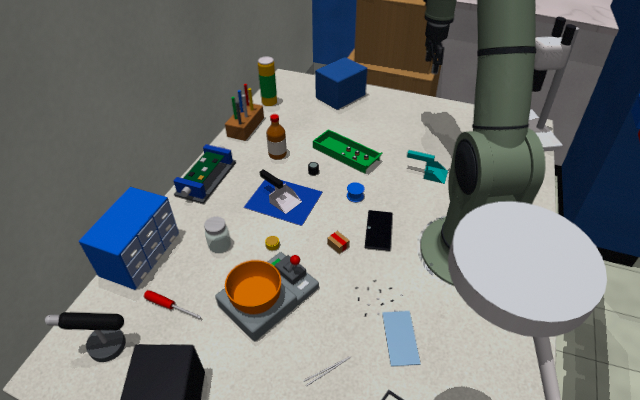

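Top view: the scoop candidates are the aluminium one with a black handle on the blue mat (325,150) and a turquoise look-alike (427,280). I choose the one on the mat. Tray (423,187) with its chokes at (413–428,183–212), bowl (193,180), red toggle ball (227,203). Bystanders: loupe (379,162), bottle (396,108), spool (360,218), flux tin (266,167), carton (289,225), jar (248,118), screwdriver (178,120). The side view agrees.

```bash
cat >h.py <<'E'
from workcell import bot, grab_frame, regions_of
import cv2,numpy as np
from scipy.spatial.transform import Rotation as Ro
def cloud(f):
    v,u=np.mgrid[0:400,0:640]
    p=cv2.undistortPoints(np.stack([u,v],-1).reshape(-1,1,2).astype(np.float64),f["camera_matrix"],f["distortion"]).reshape(400,640,2)
    c=np.dstack([p,np.ones((400,640))])*f["depth"][...,None]
    return (c-f["t"])@f["R"]          # world
def proj(f,X):
    r,_=cv2.Rodrigues(f["R"]);return cv2.projectPoints(np.atleast_2d(np.asarray(X,float)),r,np.asarray(f["t"],float),f["camera_matrix"],f["distortion"])[0].reshape(-1,2)
E
python3 - <<'E'
from h import *
np.set_printoptions(precision=4,suppress=True)
for n in("top","side"):
    f=grab_frame(n);W=cloud(f)
    for th in("scoop","mat","tray","tumbler","switch_tip","choke1","bottle","loupe","spool","flux_tin","carton","jar"):
        for r in regions_of(th,n)[:7]:
            if r["p"]<.3: continue
            P=W[r["mask"]&(f["depth"]>0)]
            if len(P)<3: continue
            rect=cv2.minAreaRect(P[:,:2].astype(np.float32)*1000)
            print(n,th,round(r["p"],2),np.round(r["box"]),len(P),"med",np.median(P,0),"zmax",np.round(np.percentile(P[:,2],98),3),"rect",np.round(rect[0]),np.round(rect[1]),round(rect[2],1))
E
```

```text
top scoop 0.76 [312. 117. 342. 171.] 759 med [ 0.5792 -0.0129  0.0066] zmax 0.078 rect [597. -18.] [ 72. 140.] 67.0
top scoop 0.65 [416. 260. 437. 301.] 714 med [ 0.1566 -0.299   0.0037] zmax 0.074 rect [ 179. -301.] [ 72. 135.] 88.0
top mat 0.63 [299. 119. 354. 183.] 2582 med [ 0.5734 -0.0157  0.0029] zmax 0.008 rect [578. -16.] [163. 203.] 88.3
top mat 0.48 [311. 117. 340. 169.] 750 med [ 0.5785 -0.0131  0.0065] zmax 0.078 rect [597. -17.] [ 78. 137.] 64.9
top tray 0.73 [398. 145. 448. 228.] 2456 med [ 0.4661 -0.3055  0.0057] zmax 0.037 rect [ 465. -307.] [104. 249.] 71.4
top tray 0.64 [299. 119. 356. 184.] 2671 med [ 0.5705 -0.0174  0.0029] zmax 0.009 rect [578. -15.] [162. 203.] 88.5
top tumbler 0.68 [168. 151. 259. 225.] 4096 med [0.4685 0.3256 0.0534] zmax 0.108 rect [468. 329.] [223. 158.] 66.0
top tumbler 0.68 [349. 209. 368. 225.] 263 med [ 0.3717 -0.1055  0.0357] zmax 0.04 rect [ 371. -105.] [53. 50.] 88.6
top switch_tip 0.4 [220. 194. 236. 208.] 71 med [0.4183 0.2631 0.1109] zmax 0.117 rect [419. 264.] [21. 28.] 43.8
top bottle 0.72 [382.  94. 409. 123.] 599 med [ 0.6767 -
[... 1882 characters left out ...]
. 40.] 39.2
side spool 0.78 [345. 184. 365. 202.] 279 med [ 0.365  -0.0962  0.0316] zmax 0.037 rect [ 366. -104.] [53. 53.] 9.7
side spool 0.6 [290. 253. 302. 265.] 107 med [0.4144 0.272  0.1067] zmax 0.114 rect [433. 231.] [ 27. 113.] 23.0
side flux_tin 0.53 [268. 234. 276. 248.] 182 med [0.5269 0.1765 0.0192] zmax 0.024 rect [528. 172.] [38. 40.] 57.3
side carton 0.88 [324. 232. 350. 253.] 326 med [0.3508 0.1142 0.0265] zmax 0.032 rect [353. 107.] [43. 53.] 63.3
side carton 0.72 [314. 128. 382. 173.] 1499 med [ 0.4633 -0.3079  0.0095] zmax 0.035 rect [ 465. -323.] [143. 268.] 70.3
side jar 0.83 [206. 216. 233. 252.] 742 med [0.6616 0.2361 0.0633] zmax 0.09 rect [685. 207.] [ 65. 107.] 40.5
```

```bash
python3 - <<'E'
import cv2
a=cv2.imread("pics/top0.png");c=a[110:230,290:450]
cv2.imwrite("pics/crop0.png",cv2.resize(c,(800,600),interpolation=cv2.INTER_CUBIC))
E
```

```text
(no output)
```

View pics/crop0.png

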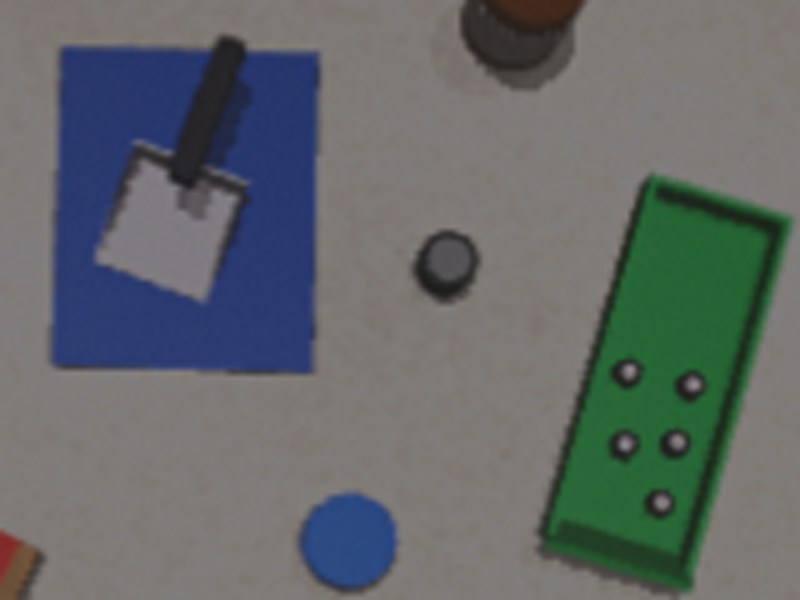

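Crop: the scoop with the black handle on the mat is the right one; its mouth points to crop lower left, about the same yaw as the tray. The tray's leaning end is at the bottom of the crop and all five chokes lie in that half. Next I move the wrist camera over the tray to measure it.

Call:
{"fn": "play_rows", "kwargs": {"plan": [[[0,0,-1],[0,0,0.94],-1],[[0,0,-1],[0,0,0.94],-1],[[0,0,-1],[0,0,0.94],-1],[[0,0,-1],[0,0,0.94],-1],[[0,0,-1],[0,0,0.94],-1],[[0.35,-1,-0.2],[0,0,0],-1],[[0.35,-1,-0.2],[0,0,0],-1],[[0.35,-1,-0.2],[0,0,0],-1],[[0.35,-1,-0.2],[0,0,0],-1],[[0.35,-1,-0.2],[0,0,0],-1],[[0.35,-1,-0.2],[0,0,0],-1],[[0.35,-1,-0.2],[0,0,0],-1],[[0.35,-1,-0.2],[0,0,0],-1],[[0.35,-1,-0.2],[0,0,0],-1],[[0.35,-1,0],[0,0,0],-1],[[0.35,-1,0],[0,0,0],-1],[[0.35,-1,0],[0,0,0],-1],[[0.35,-1,0],[0,0,0],-1],[[0,0,0],[0,0,0],-1]]}}

```text
clock: 3.78
position: [0.4514, -0.297, 0.4153]
tool_rot: [-3.141, -0.0, -0.299]
force: [-1.0, -0.6, -1.1]
grip_width: 0.0853
finger_force: 0.0
```

```bash
python3 - <<'E'
from h import *
s=bot.observe();print({k:np.round(s[k],3).tolist() for k in("clock","qpos","position","tool_rot")})
f=grab_frame("wrist");cv2.imwrite("pics/w1.png",f["pixels"][:,:,::-1]);np.savez("w1.npz",**f)
f=grab_frame("top");cv2.imwrite("pics/t1.png",f["pixels"][:,:,::-1])
R=f["R"]
E
```

```text
{'clock': 3.775, 'qpos': [0.486, 0.247, -0.017, 1.575, 0.004, 1.32, -1.402], 'position': [0.451, -0.297, 0.415], 'tool_rot': [-3.141, -0.0, -0.299]}
```

View pics/w1.png

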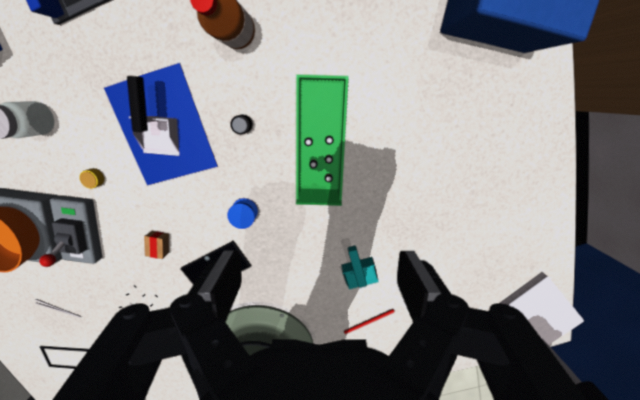

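Wrist view: the tray is upright in the image (297–348, 75–205), chokes at (308,142), (329,140), (313,163), (329,160), (329,179), scoop on the mat at (145,120). I now fit model silhouettes in all three cameras.

```bash
cat >fit.py <<'E'
from h import *
from scipy.optimize import minimize
np.set_printoptions(precision=4,suppress=True)
def box(x0,x1,y0,y1,z0,z1): return np.array([[x,y,z] for x in(x0,x1) for y in(y0,y1) for z in(z0,z1)])/1000.
TRAY=[np.vstack([box(-115,100,-45,45,0,32),box(116,121.6,-45,45,40,40),box(98,103,-45,45,0,0)])]
SCOOP=[np.vstack([box(-36,36,-36,36,0,2),box(-36,-34,-36,36,28,34)]),box(-105,-15,-9,9,50,72),box(-38,-30,-5,5,2,60)]
MAT=[box(-100,100,-80,80,0,3)]
def pose(p,z,X):
    c,s=np.cos(p[2]),np.sin(p[2]);return np.c_[X[:,0]*c-X[:,1]*s+p[0],X[:,0]*s+X[:,1]*c+p[1],X[:,2]+z]
def sil(f,parts,p,z):
    S=4;m=np.zeros((400*2,640*2),np.uint8)
    for X in parts:
        h=cv2.convexHull(proj(f,pose(p,z,X)).astype(np.float32))
        cv2.fillPoly(m,[np.round((h+.5)*2*16).astype(np.int32)],1,shift=4)
    return cv2.resize(m.astype(np.float32),(640,400),interpolation=cv2.INTER_AREA)
def fit(fm,parts,p0,z):
    def cost(q):
        p=np.array([q[0],q[1],q[2]/.1*.1]);c=0
        for f,m in fm:
            s=sil(f,parts,p,z);c+=1-np.minimum(s,m).sum()/np.maximum(s,m).sum()
        return c/len(fm)
    r=None;x=np.array(p0,float)
    for k in (1,.4):
        sx=np.vstack([x,x+[.01*k,0,0],x+[0,.01*k,0],x+[0,0,.08*k]])
        r=minimize(cost,x,method="Nelder-Mead",options=dict(initial_simplex=sx,xatol=1e-4,fatol=1e-5));x=r.x
    return x,r.fun
E
cat >run1.py <<'E'
from fit import *
F={n:grab_frame(n) for n in("top","side","wrist")}
def hsv(f): return cv2.cvtColor(f["pixels"],cv2.COLOR_RGB2HSV)
def near(f,m,p,r):
    W=cloud(f);return m&(np.hypot(W[...,0]-p[0],W[...,1]-p[1])<r)
M={}
for n,f in F.items():
    h=hsv(f)
    g=near(f,(h[...,0]>45)&(h[...,0]<80)&(h[...,1]>100),(.465,-.307),.16).astype(np.uint8)
    g=cv2.morphologyEx(g,cv2.MORPH_CLOSE,np.ones((9,9)));M["tray",n]=g
    b=near(f,(h[...,0]>105)&(h[...,0]<130)&(h[...,1]>100),(.577,-.016),.14).astype(np.uint8)
    hull=np.zeros((400,640),np.uint8);cs,_=cv2.findContours(b,0,2);c=max(cs,key=cv2.contourArea);cv2.fillPoly(hull,[cv2.convexHull(c)],1)
    M["mat",n]=hull
    rs=[]
    for r in regions_of("scoop",n):
        P=cloud(f)[r["mask"]&(f["depth"]>0)]
        if len(P) and np.hypot(*(np.median(P[:,:2],0)-[.58,-.013]))<.05: rs.append(r)
    if rs: M["scoop",n]=rs[0]["mask"].astype(np.uint8); print(n,"scoop",rs[0]["p"],rs[0]["mask"].sum())
for k,parts,p0,z in(("tray",TRAY,(.465,-.307,2.85),0),("mat",MAT,(.577,-.016,0),0),("scoop",SCOOP,(.575,-.01,2.8),.003)):
    for sel in (("top",),("side",),("wrist",),("top","side","wrist")):
        fm=[(F[n],M[k,n]) for n in sel if (k,n) in M]
        if fm: print(k,sel,*fit(fm,parts,p0,z))
E
python3 run1.py
```

```text
top scoop 0.8 781
side scoop 0.96 796
wrist scoop 0.63 2316
tray ('top',) [ 0.4644 -0.3017  2.8269] 0.10735350847244263
tray ('side',) [ 0.4594 -0.3008  2.8024] 0.07179570198059082
tray ('wrist',) [ 0.4609 -0.2997  2.8208] 0.052345991134643555
tray ('top', 'side', 'wrist') [ 0.4616 -0.3005  2.8082] 0.07885408401489258
mat ('top',) [ 0.5786 -0.0141 -0.0315] 0.03063410520553589
mat ('side',) [ 0.5753 -0.0136 -0.0326] 0.03513425588607788
mat ('wrist',) [ 0.5747 -0.0131 -0.0466] 0.014138460159301758
mat ('top', 'side', 'wrist') [ 0.5759 -0.0137 -0.0484] 0.03424926474690437
scoop ('top',) [ 0.5666 -0.0046  2.7661] 0.06286060810089111
scoop ('side',) [ 0.5626 -0.0038  2.7492] 0.07692307233810425
scoop ('wrist',) [ 0.5624 -0.0038  2.7506] 0.060952961444854736
scoop ('top', 'side', 'wrist') [ 0.5633 -0.0034  2.7514] 0.0877031683921814
```

Call:
{"fn": "play_rows", "kwargs": {"plan": [[[0,0,0],[0,0,0.61],-1],[[0.118,-0.965,0.6],[0,0,0],-1],[[0.118,-0.965,0.6],[0,0,0],-1],[[0.118,-0.965,0.6],[0,0,0],-1],[[0.118,-0.965,0.6],[0,0,0],-1],[[0.118,-0.965,0.6],[0,0,0],-1],[[0.118,-0.965,0.6],[0,0,0],-1],[[0.118,-0.965,0.6],[0,0,0],-1],[[0.118,-0.965,0.6],[0,0,0],-1],[[0.118,-0.965,0.6],[0,0,0],-1],[[0.118,-0.965,0.6],[0,0,0],-1],[[0.118,-0.965,0.6],[0,0,0],-1],[[0.118,-0.965,0.6],[0,0,0],-1],[[0.118,-0.965,0.6],[0,0,0],-1],[[0,0,1],[0,0,0],-1],[[0,0,1],[0,0,0],-1],[[0,0,1],[0,0,0],-1],[[0,0,0],[0,0,0],-1]]}}

```text
clock: 6.42
position: [0.6052, -0.0239, 0.1439]
tool_rot: [3.14, 0.003, -0.394]
force: [-0.7, -0.9, 0.8]
grip_width: 0.0852
finger_force: 0.0
```

```bash
cat >run2.py <<'E'
from fit import *
s=bot.observe();print({k:np.round(s[k],4).tolist() for k in("clock","qpos","position","tool_rot")})
f=grab_frame("wrist");cv2.imwrite("pics/w2.png",f["pixels"][:,:,::-1])
W=cloud(f)
for r in regions_of("scoop","wrist")[:2]:
    P=W[r["mask"]&(f["depth"]>0)];H=P[(P[:,2]>.068)&(P[:,2]<.085)]
    print(r["p"],len(P),np.median(P,0),"handle",len(H),np.median(H,0) if len(H) else 0, cv2.minAreaRect(H[:,:2].astype(np.float32)*1000) if len(H)>9 else 0)
    print(fit([(f,r["mask"].astype(np.uint8))],SCOOP,(.563,-.0037,2.751),.003))
E
python3 run2.py
```

```text
{'clock': 6.425, 'qpos': [0.0211, 0.6134, -0.1154, 1.7337, 0.0921, 0.8026, -2.1025], 'position': [0.6052, -0.0239, 0.1439], 'tool_rot': [3.1404, 0.0027, -0.394]}
0.96 1754 [ 0.1804 -0.2928  0.0209] handle 4 [ 0.2261 -0.2915  0.0683] 0
(array([ 0.563 , -0.0037,  2.751 ]), np.float64(1.0))
0.56 6038 [ 0.5889 -0.0229  0.0309] handle 2658 [ 0.6235 -0.0297  0.0745] ((618.8320922851562, -27.744327545166016), (17.984554290771484, 89.48063659667969), 67.84917449951172)
(array([ 0.563 , -0.0049,  2.7581]), np.float64(0.032946646213531494))
```

Call:
{"fn": "play_rows", "kwargs": {"plan": [[[0.04,-0.06,0.8],[0,0,-0.05],-1],[[0,0,0.9],[0,0,0],-1],[[0,0,0.9],[0,0,0],-1],[[0,0,0.8],[0,0,0],-1],[[0,0,0],[0,0,0],1],[[0,0,0],[0,0,0],1],[[0,0,0],[0,0,0],1],[[0,0,0],[0,0,0],1],[[0,0,0],[0,0,0],1],[[0,0,0],[0,0,0],1],[[0,0,0],[0,0,0],1],[[0,0,0],[0,0,0],1]], "newtons": 100}}

```text
clock: 8.02
position: [0.608, -0.0227, 0.0611]
tool_rot: [-3.141, -0.001, -0.386]
force: [-0.3, -1.1, 6.8]
grip_width: 0.0163
finger_force: 97.6
```

Call:
{"fn": "play_rows", "kwargs": {"plan": [[[0,0,-0.5],[0,0,0],1],[[0,0,-1],[0,0,0],1],[[0,0,-1],[0,0,0],1],[[0,0,-1],[0,0,0],1],[[0,0,-1],[0,0,-0.42],1],[[0.2,0.95,-0.08],[0,0,0],1],[[0.2,0.95,-0.08],[0,0,0],1],[[0.2,0.95,-0.08],[0,0,0],1],[[0.2,0.95,-0.08],[0,0,0],1],[[0.2,0.95,-0.08],[0,0,0],1],[[0.2,0.95,-0.08],[0,0,0],1],[[0.2,0.95,-0.08],[0,0,0],1],[[0.2,0.95,-0.08],[0,0,0],1],[[0.2,0.95,-0.08],[0,0,0],1],[[0.2,0.95,-0.08],[0,0,0],1],[[0.2,0.95,-0.08],[0,0,0],1],[[0.2,0.95,-0.08],[0,0,0],1],[[0.2,0.95,-0.08],[0,0,0],1],[[0,0,0],[0,0,0],1]]}}

```text
clock: 10.4
position: [0.5703, -0.3385, 0.1993]
tool_rot: [3.141, -0.0, -0.326]
force: [0.1, 1.2, -0.9]
grip_width: 0.0169
finger_force: 97.7
```

```bash
cat >run3.py <<'E'
from fit import *
s=bot.observe();print({k:np.round(s[k],4).tolist() for k in("clock","qpos","position","tool_rot")})
f=grab_frame("wrist");cv2.imwrite("pics/w3.png",f["pixels"][:,:,::-1]);np.savez("w3.npz",**f)
W=cloud(f)
for r in regions_of("scoop","wrist")[:3]:
    P=W[r["mask"]&(f["depth"]>0)];zt=s["position"][2]+.0135
    H=P[abs(P[:,2]-zt)<.006]
    if len(H)>50:
        print(r["p"],"handle",len(H),np.median(H,0),cv2.minAreaRect(H[:,:2].astype(np.float32)*1000))
        z=s["position"][2]-.0605+.0035
        print(fit([(f,r["mask"].astype(np.uint8))],SCOOP,(.529,-.321,2.818),z))
E
python3 run3.py
```

```text
{'clock': 10.4, 'qpos': [0.5177, 0.6301, -0.1127, 1.5311, 0.0807, 0.9844, -1.5149], 'position': [0.5703, -0.3385, 0.1993], 'tool_rot': [3.1407, -0.0005, -0.3259]}
0.97 handle 6011 [ 0.5904 -0.3449  0.2127] ((579.4351196289062, -348.232421875), (30.66864013671875, 90.62728881835938), 71.55693054199219)
(array([ 0.5245, -0.3233,  2.8229]), np.float64(0.37998390197753906))
```

View pics/w3.png

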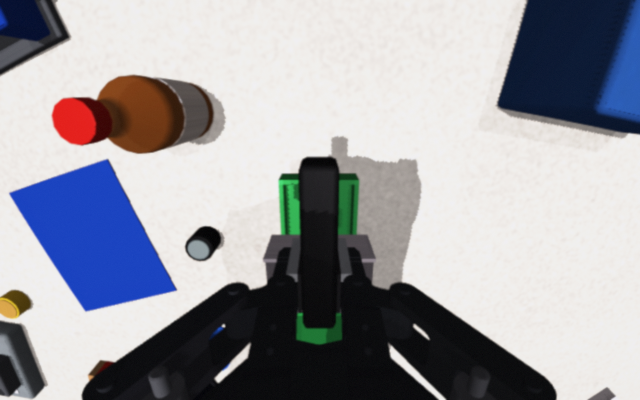

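```bash
cat >run4.py <<'E'
from fit import *
from scipy.optimize import least_squares
for fn in("w1","w3"):
    f=dict(np.load(fn+".npz"));W=cloud(f);h=cv2.cvtColor(f["pixels"],cv2.COLOR_RGB2HSV)
    g=(h[...,0]>45)&(h[...,0]<80)&(h[...,1]>100)&(f["depth"]>0)&(np.hypot(W[...,0]-.46,W[...,1]+.3)<.16)
    P=W[g];yaw=2.82;c,s=np.cos(yaw),np.sin(yaw)
    L=np.c_[(P[:,0]-.461)*c+(P[:,1]+.3)*s,-(P[:,0]-.461)*s+(P[:,1]+.3)*c,P[:,2]]*1000
    fl=L[abs(L[:,1])<30];fl=fl[(fl[:,0]<90)&(fl[:,0]>-100)]
    print(fn,"floor z",np.median(fl[:,2]) if len(fl) else None)
    T=L[(L[:,2]>29)&(L[:,2]<36)]
    for lo,hi in((-50,-36),(36,50)):
        w=T[(T[:,1]>lo)&(T[:,1]<hi)&(T[:,0]<95)]
        if len(w)>20:
            k=np.polyfit(w[:,0],w[:,1],1);print(" wall y",len(w),"mid",np.polyval(k,0),"slope",k[0],"x-range",w[:,0].min(),w[:,0].max(),"y pct",np.percentile(w[:,1]-k[0]*w[:,0],[3,50,97]))
    w=T[(T[:,0]<-95)&(abs(T[:,1])<35)]
    if len(w)>5: print(" end x",np.percentile(w[:,0],[3,50,97]))
    if fn=="w1":
        rs=regions_of("choke1","wrist")
        dark=cv2.morphologyEx(g.astype(np.uint8),cv2.MORPH_CLOSE,np.ones((15,15)))&~g
        C=W[(dark>0)&(f["depth"]>0)];Lc=np.c_[(C[:,0]-.461)*c+(C[:,1]+.3)*s,-(C[:,0]-.461)*s+(C[:,1]+.3)*c,C[:,2]]*1000
        top=Lc[(Lc[:,2]>14.5)&(Lc[:,2]<24)&(abs(Lc[:,1])<36)&(Lc[:,0]<95)]
        if len(top)>5:
            _,lab,st,cen=cv2.connectedComponentsWithStats((dark>0).astype(np.uint8))
            for i in range(1,len(st)):
                q=W[(lab==i)&(f["depth"]>0)];
                q=np.c_[(q[:,0]-.461)*c+(q[:,1]+.3)*s,-(q[:,0]-.461)*s+(q[:,1]+.3)*c,q[:,2]]*1000;q=q[(q[:,2]>14)&(q[:,2]<25)]
                if len(q)>8: print("  choke",len(q),q.mean(0),q.min(0)[:2],q.max(0)[:2])
E
python3 run4.py
```

```text
w1 floor z 4.741496635475045
 wall y 122 mid -40.97878733207347 slope -0.0037185772768091527 x-range -112.85234495369106 94.19746780452819 y pct [-41.4901 -41.0524 -39.8049]
 wall y 330 mid 42.64675510797904 slope -0.0025585145462834777 x-range -113.102280031493 94.46865542207412 y pct [40.2562 42.6754 45.1686]
 end x [-113.4139 -111.6534 -110.0064]
  choke 43 [-1.6928 17.7743 18.0202] [-7.2027 12.2679] [ 4.4577 23.8123]
  choke 44 [  2.232  -21.3617  18.2881] [ -4.3201 -27.0094] [  9.1795 -15.7198]
  choke 41 [34.6364 18.1507 18.0331] [28.5986 11.5573] [40.9231 25.1385]
  choke 43 [ 44.1907 -11.1032  18.3569] [ 37.2783 -17.015 ] [51.4636 -5.4096]
  choke 45 [71.736  18.9746 18.0579] [65.0286 12.7113] [78.9769 24.7721]
w3 floor z 4.960352497150286
 wall y 236 mid -41.428860136678125 slope -0.010942540777892255 x-range -115.42449381483553 -47.901838587103484 y pct [-43.653  -41.3798 -39.2199]
 wall y 234 mid 45.27728504443098 slope 0.028154961439789298 x-range -115.21987852798406 -47.77887504662545 y pct [40.8065 45.4811 47.8286]
 end x [-115.0886 -113.1815 -110.8492]
```

Scoop and tray agree within 1–2 mm, and the chokes start at tray x ≈ -10. I lower the scoop into the free end.

Call:
{"fn": "play_rows", "kwargs": {"plan": [[[-0.47,-0.035,0.3],[0,0,-0.01],1],[[0,0,0.9],[0,0,0],1],[[0,0,0.9],[0,0,0],1],[[0,0,0.9],[0,0,0],1],[[0,0,0.8],[0,0,0],1],[[0,0,0.6],[0,0,0],1],[[0,0,0.6],[0,0,0],1],[[0,0,0],[0,0.33,0],1],[[0,0,0],[0,0,0],1]]}}

```text
clock: 11.68
position: [0.5598, -0.3315, 0.0737]
tool_rot: [3.142, -0.049, -0.322]
force: [-0.1, -0.4, -1.2]
grip_width: 0.0165
finger_force: 97.7
```

Call:
{"fn": "play_rows", "kwargs": {"plan": [[[0,0.09,0.12],[0,0,-0.02],1],[[0,0,0.12],[0,0,0],1],[[0,0,0.04],[0,0,0],1],[[0,0,0],[0,0,0],1]]}}

```text
clock: 12.18
position: [0.56, -0.3338, 0.0669]
tool_rot: [3.141, -0.05, -0.319]
force: [0.0, -0.8, 2.0]
grip_width: 0.0161
finger_force: 98.3
```

```bash
python3 - <<'E'
from h import *
for i in range(3):
    s=bot.observe();print({k:np.round(s[k],4).tolist() for k in("clock","position","tool_rot","force","moment")});f=grab_frame("side")
c=f["pixels"][105:195,290:410,::-1];cv2.imwrite("pics/s4.png",cv2.resize(c,(800,600),interpolation=cv2.INTER_CUBIC))
E
```

```text
{'clock': 12.175, 'position': [0.56, -0.3338, 0.0669], 'tool_rot': [3.1414, -0.0495, -0.3187], 'force': [0.0078, -0.8175, 2.011], 'moment': [-0.0492, 0.207, -0.0137]}
{'clock': 12.225, 'position': [0.56, -0.3338, 0.0669], 'tool_rot': [3.1414, -0.0495, -0.3187], 'force': [1.0003, -1.1775, 0.7747], 'moment': [-0.1014, 0.1213, 0.012]}
{'clock': 12.275, 'position': [0.5599, -0.3338, 0.0669], 'tool_rot': [3.1414, -0.0496, -0.3187], 'force': [-0.0792, -0.6829, 0.7459], 'moment': [-0.0887, 0.1152, 0.0225]}
```

View pics/s4.png

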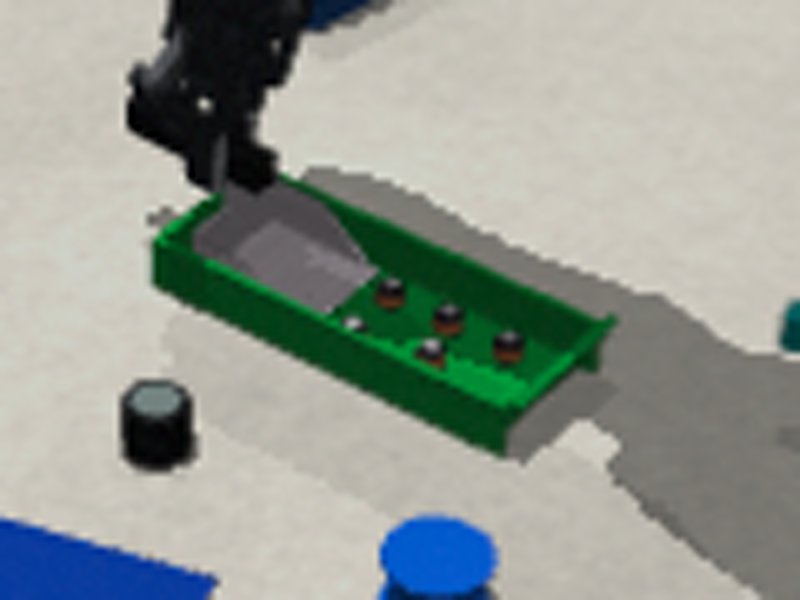

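Side crop: the scoop lies in the free end, lip by the tray floor, all five chokes standing ahead of it. Next I push.

Call:
{"fn": "play_rows", "kwargs": {"plan": [[[-0.5,0,-0.024],[0,0,0.03],1],[[-0.5,0,-0.024],[0,0,0],1],[[-0.5,0,-0.024],[0,0,0],1],[[-0.5,0,-0.024],[0,0,0],1],[[-0.5,0,-0.024],[0,0,0],1],[[-0.5,0,-0.024],[0,0,0],1],[[-0.5,0,-0.024],[0,0,0],1],[[0,0,0],[0,0,0],1]]}}

```text
clock: 13.32
position: [0.4754, -0.3056, 0.0665]
tool_rot: [-3.141, -0.048, -0.324]
force: [-0.6, 0.2, 1.9]
grip_width: 0.0165
finger_force: 98.2
```

```bash
cat >look.py <<'E'
import sys
from h import *
c0=np.array([.4608,-.3007]);d=np.array([-.9478,.3190]);n=np.array([-.3190,-.9478])
s=bot.observe();print({k:np.round(s[k],4).tolist() for k in("clock","qpos","position","tool_rot","force","moment")})
p=np.array(s["position"][:2])-c0;print("TCP tray xy mm",np.round(1000*np.array([p@d,p@n]),1))
f=grab_frame("side");W=cloud(f)
c=f["pixels"][105:195,290:410,::-1]
f2=grab_frame("top");c2=f2["pixels"][135:240,380:460,::-1]
cv2.imwrite(f"pics/{sys.argv[1]}.png",np.hstack([cv2.resize(c,(500,375),interpolation=cv2.INTER_CUBIC),cv2.resize(c2,(286,375),interpolation=cv2.INTER_CUBIC)]))
for nm in("side","top"):
    ff=f if nm=="side" else f2;WW=cloud(ff)
    for r in regions_of("choke1",nm):
        if r["p"]<.3: continue
        P=WW[r["mask"]&(ff["depth"]>0)]
        if len(P)>3:
            q=np.median(P,0);print(nm,round(r["p"],2),len(P),"tray",np.round(1000*np.array([(q[:2]-c0)@d,(q[:2]-c0)@n,q[2]]),0))
E
python3 look.py p5
```

```text
{'clock': 13.325, 'qpos': [0.549, 0.6629, -0.1088, 1.92, 0.1217, 0.5174, -1.534], 'position': [0.4754, -0.3056, 0.0665], 'tool_rot': [-3.1415, -0.0478, -0.3235], 'force': [-0.6258, 0.2431, 1.9434], 'moment': [0.1723, 0.5059, 0.0439]}
TCP tray xy mm [-15.4   0. ]
top 0.73 3310 tray [ -18. -308.    3.]
```

View pics/p5.png

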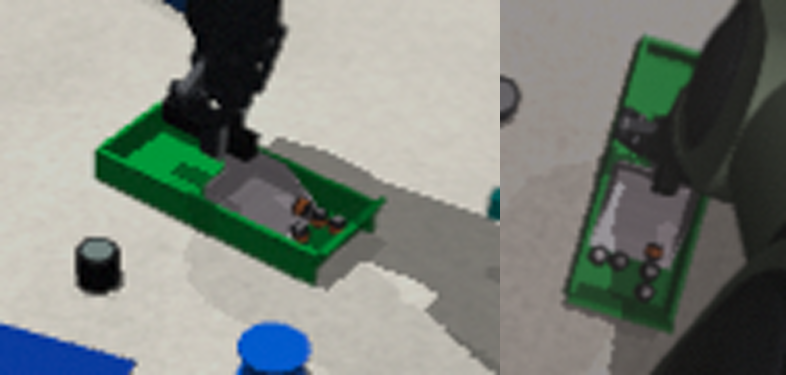

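Pushed: one choke already lies on the pan and four stand at the lip. I continue to the leaning end.

Call:
{"fn": "play_rows", "kwargs": {"plan": [[[-0.3,0,-0.012],[0,0,0],1],[[-0.3,0,-0.012],[0,0,0],1],[[-0.3,0,-0.012],[0,0,0],1],[[-0.3,0,-0.012],[0,0,0],1],[[0,0,0],[0,0,0],1]]}}

```text
clock: 14.15
position: [0.4479, -0.2964, 0.0665]
tool_rot: [3.142, -0.05, -0.323]
force: [0.8, -0.4, 3.8]
grip_width: 0.0166
finger_force: 98.5
```

```bash
python3 look.py p6
```

```text
{'clock': 14.15, 'qpos': [0.5591, 0.633, -0.1087, 1.9944, 0.1256, 0.4711, -1.5319], 'position': [0.4479, -0.2964, 0.0665], 'tool_rot': [3.1416, -0.0495, -0.3233], 'force': [0.7953, -0.4133, 3.8334], 'moment': [0.0826, 0.3409, -0.0233]}
TCP tray xy mm [13.6  0. ]
```

View pics/p6.png

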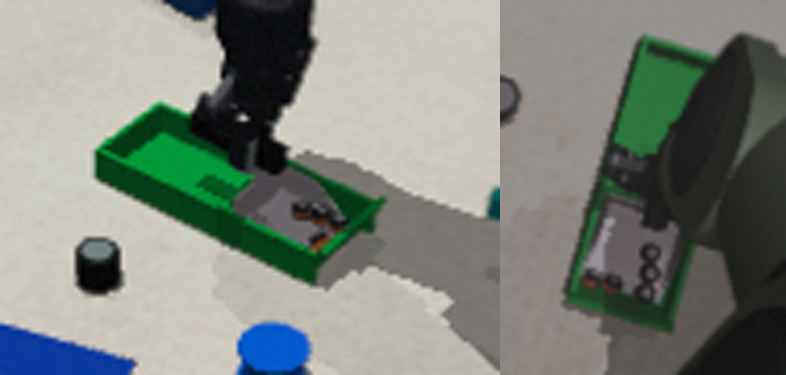

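The chokes are on or just at the lip, with light forces. Next I flatten the scoop, reach the wall and begin tilting up along it.

Call:
{"fn": "play_rows", "kwargs": {"plan": [[[0,0,0.13],[0,-0.33,0],1],[[-0.07,0,0],[0,0,0],1],[[0.035,0,0.025],[0,-0.333,0],1],[[0.035,0,0.025],[0,-0.333,0],1],[[0,0,0],[0,0,0],1]]}}

```text
clock: 14.98
position: [0.4495, -0.2966, 0.0617]
tool_rot: [-3.141, 0.099, -0.323]
force: [4.9, 0.3, 4.9]
grip_width: 0.0164
finger_force: 98.8
```

```bash
python3 look.py p7
```

```text
{'clock': 14.975, 'qpos': [0.5342, 0.6918, -0.0973, 1.8748, 0.1195, 0.6788, -1.5343], 'position': [0.4495, -0.2966, 0.0617], 'tool_rot': [-3.1414, 0.0987, -0.3227], 'force': [4.8623, 0.2728, 4.8814], 'moment': [-0.0805, -0.9605, -0.069]}
TCP tray xy mm [12.  -0.3]
```

View pics/p7.png

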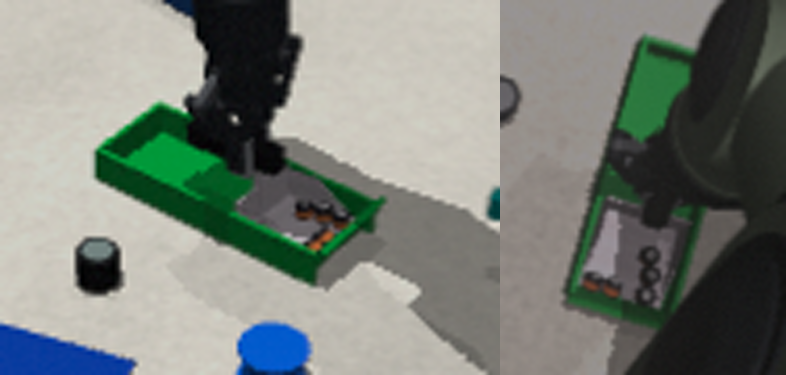

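All five chokes appear to be on the pan, two tipped near the lip on the left. I keep tilting up along the wall.

Call:
{"fn": "play_rows", "kwargs": {"plan": [[[0.02,0,0.033],[0,-0.333,0],1],[[0.02,0,0.033],[0,-0.333,0],1],[[0.01,0,0.045],[0,-0.333,0],1],[[0.01,0,0.045],[0,-0.333,0],1],[[0,0,0.05],[0,-0.333,0],1],[[0,0,0.05],[0,-0.333,0],1],[[0,0,0.05],[0,-0.333,0],1],[[0,0,0.05],[0,-0.333,0],1],[[0,0,0],[0,0,0],1],[[0,0,0],[0,0,0],1]]}}

```text
clock: 16.42
position: [0.447, -0.2961, 0.053]
tool_rot: [-3.142, 0.499, -0.323]
force: [0.1, -0.4, -2.5]
grip_width: 0.0164
finger_force: 97.7
```

```bash
python3 look.py p8; python3 - <<'E'
from h import *
f=grab_frame("wrist");cv2.imwrite("pics/w8.png",f["pixels"][:,:,::-1])
E
```

```text
{'clock': 16.425, 'qpos': [0.4806, 0.8905, -0.0636, 1.5582, 0.1069, 1.1935, -1.5308], 'position': [0.447, -0.2961, 0.053], 'tool_rot': [-3.1415, 0.4988, -0.3233], 'force': [0.0933, -0.356, -2.5499], 'moment': [-0.2849, -0.7017, 0.0052]}
TCP tray xy mm [14.5  0. ]
```

View pics/p8.png

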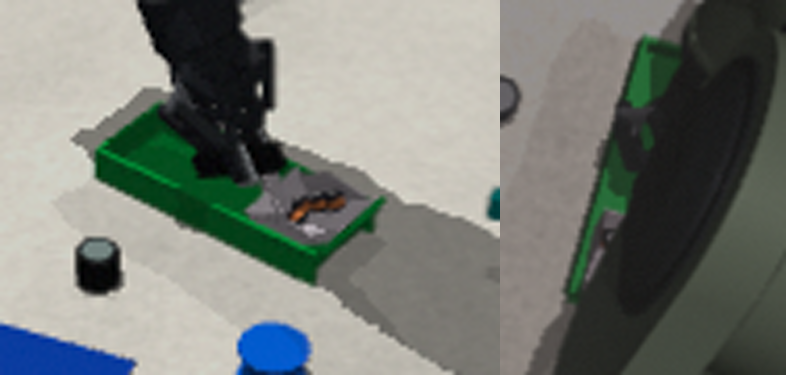

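The scoop now cradles the chokes and the weight is on the wrist. That was my last permitted picture, so from here I use numbers only. I lift it.

Call:
{"fn": "play_rows", "kwargs": {"plan": [[[-0.2,0,-0.36],[0,0,0],1],[[-0.3,0,-0.55],[0,0,0],1],[[-0.48,0,-0.88],[0,0,0],1],[[-0.48,0,-0.88],[0,0,0],1],[[-0.48,0,-0.88],[0,0,0],1],[[-0.48,0,-0.88],[0,0,0],1],[[-0.48,0,-0.88],[0,0,0],1],[[-0.48,0,-0.88],[0,0,0],1],[[-0.48,0,-0.88],[0,0,0],1],[[-0.24,0,-0.44],[0,0,0],1],[[0,0,0],[0,0,0],1]]}}

```text
clock: 18.05
position: [0.4475, -0.2962, 0.2678]
tool_rot: [3.141, 0.498, -0.323]
force: [-0.1, -0.1, -1.4]
grip_width: 0.0163
finger_force: 97.8
```

```bash
cat >kin.py <<'E'
import numpy as np
from scipy.spatial.transform import Rotation as Ro
from scipy.optimize import least_squares
D=[([1.098,.522,-.036,1.6,.021,1.021,-.113],(.245,-.575,.245),(-3.14,0,.403)),
([.486,.247,-.017,1.575,.004,1.32,-1.402],(.4514,-.297,.4153),(-3.141,0,-.299)),
([.0211,.6134,-.1154,1.7337,.0921,.8026,-2.1025],(.6052,-.0239,.1439),(3.1404,.0027,-.394)),
([.5177,.6301,-.1127,1.5311,.0807,.9844,-1.5149],(.5703,-.3385,.1993),(3.1407,-.0005,-.3259)),
([.549,.6629,-.1088,1.92,.1217,.5174,-1.534],(.4754,-.3056,.0665),(-3.1415,-.0478,-.3235)),
([.5591,.633,-.1087,1.9944,.1256,.4711,-1.5319],(.4479,-.2964,.0665),(3.1416,-.0495,-.3233)),
([.5342,.6918,-.0973,1.8748,.1195,.6788,-1.5343],(.4495,-.2966,.0617),(-3.1414,.0987,-.3227)),
([.4806,.8905,-.0636,1.5582,.1069,1.1935,-1.5308],(.447,-.2961,.053),(-3.1415,.4988,-.3233))]
LO=np.array([-2.91,-.3,-1.5,.17,-1.26,.16,-2.52]);HI=np.array([2.91,2.13,1.42,2.43,4.41,1.93,2.52])
rz=lambda a:Ro.from_euler("z",a);ry=lambda a:Ro.from_euler("y",a)
def fk(k,sg,q):
    h,L1,L2,L3,o1,o7,lat,a,b=k[:9]
    R=rz(sg[0]*q[0]+o1);p=np.array([0,0,h]);p=p+R.apply([0,lat,0])
    R=R*ry(q[1]);R=R*rz(sg[1]*q[2]);p=p+R.apply([a,0,L1])
    R=R*ry(q[3]);R=R*rz(sg[2]*q[4]);p=p+R.apply([b,0,L2])
    R=R*ry(q[5]);R=R*rz(sg[3]*q[6]+o7);p=p+R.apply([0,0,L3]);return p,R
def fitk():
    best=None
    import itertools
    for sg in itertools.product((-1,1),(-1,1),(-1,1),(-1,1)):
        def res(k):
            o=[]
            for q,p,r in D:
                pp,RR=fk(k,sg,q);o+=list((pp-p)*5)+list((RR.inv()*Ro.from_euler("xyz",r)).as_rotvec())
            return o
        for o7 in(0,1.57,3.14,-1.57):
            s=least_squares(res,[.35,.4,.4,.25,0,o7,0,0,0],max_nfev=200)
            if best is None or s.cost<best[0]: best=(s.cost,s.x,sg)
    return best
def ik(k,sg,p,R,q0,mar=.05):
    f=lambda q:np.r_[(fk(k,sg,q)[0]-p)*10,(fk(k,sg,q)[1].inv()*R).as_rotvec(),.001*(q-q0)]
    s=least_squares(f,np.clip(q0,LO+mar+.01,HI-mar-.01),bounds=(LO+mar,HI-mar));pp,RR=fk(k,sg,s.x)
    return s.x,np.linalg.norm(pp-p),(RR.inv()*R).magnitude()
E
python3 - <<'E'
from kin import *
b=fitk();np.set_printoptions(precision=4,suppress=True);print(b)
np.savez("kin.npz",k=b[1],sg=b[2])
for q,p,r in D:
    pp,RR=fk(b[1],b[2],q);print((pp-p)*1000,(RR.inv()*Ro.from_euler("xyz",r)).magnitude())
E
cat >obs.py <<'E'
from fit import *
s=bot.observe();print({k:np.round(s[k],4).tolist() for k in("clock","qpos","position","tool_rot","force")})
F={n:grab_frame(n) for n in("top","side")}
for n,f in F.items():
    W=cloud(f);h=cv2.cvtColor(f["pixels"],cv2.COLOR_RGB2HSV);ok=f["depth"]>0
    # tray contents: raised or non-green points inside the tray
    x,y=W[...,0]-.4608,W[...,1]+.3007
    tx,ty=x*-.9478+y*.319,x*-.319-y*.9478
    ins=ok&(tx>-105)&(abs(tx)*1000<105)&(abs(ty)<.035)&(tx<.092)
    print(n,"tray interior px",(ins&(W[...,2]<.03)).sum(),"raised 10-25mm",(ins&(W[...,2]>.011)&(W[...,2]<.028)).sum())
    o=ok&(h[...,0]>5)&(h[...,0]<22)&(h[...,1]>150)&(h[...,2]>60)&(np.hypot(W[...,0]-.47,W[...,1]-.35)<.13)
    P=W[o&(W[...,2]>.099)];c=cv2.minEnclosingCircle(P[:,:2].astype(np.float32)*1000);A=np.c_[2*P[:,:2],np.ones(len(P))];sol=np.linalg.lstsq(A,(P[:,:2]**2).sum(1),rcond=None)[0]
    print(n,"bowl rim",len(P),c,"lsq",sol[:2],np.sqrt(sol[2]+sol[0]**2+sol[1]**2),"z",np.percentile(P[:,2],[50,95]), "floor", np.median(W[o&(np.hypot(W[...,0]-sol[0],W[...,1]-sol[1])<.03)],0))
    r_=ok&((h[...,0]<5)|(h[...,0]>174))&(h[...,1]>150)&(np.hypot(W[...,0]-.42,W[...,1]-.26)<.05)&(W[...,2]>.07)
    B=W[r_]
    if len(B)>20:
        g=lambda c:np.linalg.norm(B-c,axis=1)-.013
        from scipy.optimize import least_squares
        q=least_squares(g,B.mean(0)-[0,0,.008],loss="soft_l1",f_scale=.001).x;print(n,"ball",len(B),B.mean(0),"sphere",q)
E
python3 obs.py
```

```text
(np.float64(5.351234559328526e-05), array([ 0.3193,  0.5349,  0.4225,  0.32  , -0.0009,  1.5697, -0.0584,
       -0.0024, -0.0012]), (-1, -1, -1, -1))
[ 0.3524 -0.9981 -0.9431] 0.0009738260382727658
[-0.0798  0.1246 -0.595 ] 0.0006548547052389035
[-0.5459 -0.0317  0.6034] 0.00021275815116631673
[-0.2415  0.027   0.9719] 0.00020483626280287683
[ 0.2616 -0.0032  0.0889] 0.00029785788575526493
[ 0.0489  0.1799 -0.0418] 0.0001818256508923048
[-0.0577  0.0773 -0.0679] 0.00019200370146893684
[-0.0135 -0.154  -0.0165] 0.0005667793272196027
{'clock': 18.05, 'qpos': [0.4768, 0.6307, -0.0581, 1.4456, 0.081, 1.5629, -1.4941], 'position': [0.4475, -0.2962, 0.2678], 'tool_rot': [3.1414, 0.498, -0.3234], 'force': [-0.1029, -0.0609, -1.427]}
top tray interior px 1141 raised 10-25mm 6
top bowl rim 179 ((484.83306884765625, 365.1468505859375), 67.17552947998047) lsq [0.4852 0.3652] 0.06500283000136721 z [0.1044 0.1074] floor [0.4849 0.3653 0.0553]
top ball 45 [0.4172 0.2659 0.1127] sphere [0.417  0.2661 0.1022]
side tray interior px 445 raised 10-25mm 4
side bowl rim 317 ((481.19500732421875, 366.73284912109375), 68.83257293701172) lsq [0.482  0.3679] 0.06494081228673049 z [0.1026 0.1057] floor [0.4824 0.3686 0.0538]
side ball 77 [0.4122 0.2732 0.108 ] sphere [0.4141 0.2679 0.1007]
```

The arm model fits to under 1 mm and the tray reads empty. I search for a feasible dump direction over the bowl.

```bash
cat >plan1.py <<'E'
from kin import *
np.set_printoptions(precision=3,suppress=True)
z=np.load("kin.npz");k,sg=z["k"],z["sg"]
C=np.array([.4836,.3665])
V=np.array([-.0842,0,.0581]) # lip in tool frame
def toolR(psi,th): # scoop yaw psi, lip-down th
    return rz(psi)*ry(th)*Ro.from_matrix(np.diag([-1.,1,-1]))
q0=np.array([.4768,.6307,-.0581,1.4456,.081,1.5629,-1.4941])
for deg in range(60,281,20):
    psi=np.deg2rad(deg);d=np.array([np.cos(psi),np.sin(psi)])
    q=q0.copy();out=[]
    # travel with constant orientation then yaw then pitch about lip
    psi0=-.3234+np.pi
    lipc=np.r_[C-.02*d,.15]
    for t in np.linspace(0,1,15):   # blend yaw/pos at th=-.5
        R=toolR(psi0+(psi-psi0)*t,-.5);pe=lipc+[0,0,.08]-toolR(psi,-.5).apply(V);p=(1-t)*np.array([.4475,-.2962,.2678])+t*pe
        q,e,a=ik(k,sg,p,R,q);out.append((e,a))
    for th in np.linspace(-.5,1.0,16):
        R=toolR(psi,th);p=lipc+[0,0,.08*(1-th)/1.5-.03*(th+.5)/1.5]-R.apply(V)
        q,e,a=ik(k,sg,p,R,q);out.append((e,a))
        if max(e*10,a)>.02: break
    o=np.array(out);print(deg,"travel err",o[:15].max(0),"pitch ok until",round(th,2),"q",q,"p",p)
E
python3 plan1.py
```

```text
60 travel err [0.012 0.421] pitch ok until -0.5 q [-1.373  0.459  1.37   2.299 -1.21   1.064 -2.47 ] p [0.423 0.261 0.241]
80 travel err [0.002 0.092] pitch ok until -0.5 q [-1.241  0.559  1.31   2.186 -1.21   1.178 -2.47 ] p [0.462 0.247 0.241]
100 travel err [0. 0.] pitch ok until -0.2 q [-1.286  0.727  1.37   1.926 -0.996  1.308 -2.47 ] p [0.503 0.254 0.248]
120 travel err [0. 0.] pitch ok until 0.2 q [-1.457  0.816  1.37   1.778 -0.715  1.184 -2.47 ] p [0.529 0.288 0.252]
140 travel err [0. 0.] pitch ok until 0.6 q [-1.713  0.89   1.37   1.867 -0.487  0.843 -2.47 ] p [0.527 0.33  0.245]
160 travel err [0. 0.] pitch ok until 0.9 q [-1.939  1.002  1.37   2.106 -0.415  0.365 -2.47 ] p [0.509 0.357 0.229]
180 travel err [0. 0.] pitch ok until 0.8 q [-1.805  0.681  1.157  2.138 -0.03   0.21  -2.47 ] p [0.521 0.366 0.236]
200 travel err [0. 0.] pitch ok until 0.7 q [-1.31   0.392  0.57   2.084  0.444  0.21  -2.47 ] p [0.528 0.383 0.241]
220 travel err [0.    0.014] pitch ok until 0.7 q [-0.436  0.412 -0.393  2.012  0.926  0.21  -2.47 ] p [0.52  0.397 0.241]
240 travel err [0. 0.] pitch ok until 0.8 q [ 0.172  0.689 -1.052  2.027  1.504  0.21  -2.47 ] p [0.502 0.399 0.236]
260 travel err [0. 0.] pitch ok until 1.0 q [ 0.472  1.13  -1.363  2.056  1.579  0.21  -1.934] p [0.486 0.383 0.222]
280 travel err [0. 0.] pitch ok until 1.0 q [ 0.447  1.171 -1.332  1.848  0.303  0.474 -0.444] p [0.481 0.383 0.222]
```

```bash
sed -i 's/range(60,281,20)/range(280,421,20)/; s/mar=.05//' plan1.py
sed -i 's/        if max(e\*10,a)>.02: break/        if abs(th+.5)<.01: print("   carry q",q)\n        if max(e*10,a)>.02: break/' plan1.py; python3 plan1.py
```

```text
carry q [-0.795  0.884 -0.537  1.13   0.639  1.691 -1.156]
280 travel err [0. 0.] pitch ok until 1.0 q [ 0.447  1.171 -1.332  1.848  0.303  0.474 -0.444] p [0.481 0.383 0.222]
   carry q [-0.777  0.789 -0.642  1.374  0.767  1.559 -1.022]
300 travel err [0. 0.] pitch ok until 1.0 q [ 0.354  1.244 -1.341  1.615  0.224  0.894 -0.168] p [0.475 0.381 0.222]
   carry q [-0.722  0.689 -0.749  1.621  0.887  1.412 -0.881]
320 travel err [0. 0.] pitch ok until 1.0 q [ 0.207  1.274 -1.303  1.381  0.193  1.277  0.045] p [0.471 0.377 0.222]
   carry q [-0.617  0.583 -0.853  1.857  1.     1.237 -0.71 ]
340 travel err [0. 0.] pitch ok until 1.0 q [ 0.034  1.286 -1.235  1.163  0.193  1.621  0.247] p [0.468 0.372 0.222]
   carry q [-0.442  0.469 -0.944  2.061  1.105  1.006 -0.474]
360 travel err [0. 0.] pitch ok until 1.0 q [-0.266  1.124 -0.664  1.012 -0.095  1.88   0.736] p [0.467 0.366 0.222]
   carry q [-0.184  0.362 -1.     2.205  1.176  0.695 -0.112]
380 travel err [0. 0.] pitch ok until 0.9 q [-0.516  0.963 -0.262  1.087 -0.115  1.88   1.16 ] p [0.458 0.357 0.229]
   carry q [ 0.17   0.357 -1.09   2.243  1.097  0.416  0.497]
400 travel err [0. 0.] pitch ok until 0.9 q [-0.832  0.919  0.198  1.142 -0.117  1.88   1.638] p [0.463 0.349 0.229]
   carry q [ 0.519  0.618 -1.35   2.157  0.961  0.5    1.196]
420 travel err [0. 0.] pitch ok until 0.9 q [-1.111  0.991  0.602  1.174 -0.099  1.88   2.099] p [0.47  0.343 0.229]
```

Mouth heading 310° gives good margins. I generate the carry rows, a yaw and translation blend.

```bash
cat >rows.py <<'E'
from kin import *
import json
z=np.load("kin.npz");k,sg=z["k"],z["sg"]
def toolR(psi,th): return rz(psi)*ry(th)*Ro.from_matrix(np.diag([-1.,1,-1]))
def rows(P,Rs,jaw,q=None,show=True):
    """waypoints -> rounded rows; the rounded rows are integrated so that the error does not grow"""
    p,R=np.array(P[0]),Rs[0];o=[];dq=0
    for a,B in zip(P[1:],Rs[1:]):
        s=np.round(R.inv().apply(np.array(a)-p)/.025,2);w=np.round((R.inv()*B).as_rotvec()/.15,2)
        p=p+R.apply(s*.025);R=R*Ro.from_rotvec(w*.15);o.append([s.tolist(),w.tolist(),jaw])
        if q is not None:
            qn,e,an=ik(k,sg,p,R,q,.02);dq=max(dq,np.abs((qn-q)/.125/np.array([1.89,1.89,2.39,2.39,3.01,3.01,3.01])).max());q=qn
            if e>.001 or an>.01: print("!! unreachable",len(o),e,an)
    m=max(max(map(abs,r[0]+r[1])) for r in o)
    print("max unit",m,"max speed frac",round(dq,2),"end",p.round(4),"q",None if q is None else q.round(2))
    if show: print(json.dumps(o))
    return p,R,q
E
python3 - <<'E'
from rows import *
from workcell import bot
s=bot.observe();p0=np.array(s["position"]);R0=Ro.from_euler("xyz",s["tool_rot"]);q0=np.array(s["qpos"])
psi=np.deg2rad(310);d=np.array([np.cos(psi),np.sin(psi)]);C=np.array([.4836,.3665]);V=np.array([-.0842,0,.0581])
p1=np.r_[C-.02*d,.22]-toolR(psi,-.5).apply(V);print(p1)
psi0=-.3234+np.pi;N=32
t=np.linspace(0,1,N+1);t=t-np.sin(2*np.pi*t)/(2*np.pi)*.35
P=[p0+(p1-p0)*u for u in t];Rs=[R0]+[toolR(psi0+(psi-psi0)*u,-.5) for u in t[1:]]
p,R,q=rows(P[:17],Rs[:17],1,q0)
rows([p]+P[17:],[R]+Rs[17:],1,q)
E
```

```text
[0.40534249 0.45976367 0.23061992]
max unit 1.06 max speed frac 0.25 end [0.4264 0.0819 0.2484] q [-0.15  0.51 -0.48  1.78  0.4   1.41 -1.39]
[[[-0.19, -0.57, 0.14], [-0.17, 0.0, -0.31], 1], [[-0.16, -0.6, 0.12], [-0.17, 0.0, -0.31], 1], [[-0.14, -0.63, 0.11], [-0.18, 0.0, -0.33], 1], [[-0.11, -0.67, 0.1], [-0.19, 0.0, -0.35], 1], [[-0.09, -0.73, 0.09], [-0.2, 0.0, -0.37], 1], [[-0.04, -0.79, 0.06], [-0.22, 0.0, -0.39], 1], [[-0.0, -0.85, 0.05], [-0.23, 0.0, -0.43], 1], [[0.06, -0.91, 0.02], [-0.25, 0.0, -0.45], 1], [[0.13, -0.97, -0.02], [-0.27, 0.0, -0.49], 1], [[0.21, -1.02, -0.06], [-0.28, 0.0, -0.53], 1], [[0.31, -1.06, -0.11], [-0.31, 0.0, -0.55], 1], [[0.41, -1.06, -0.16], [-0.31, 0.0, -0.58], 1], [[0.53, -1.06, -0.23], [-0.33, 0.0, -0.6], 1], [[0.63, -1.03, -0.28], [-0.34, 0.0, -0.62], 1], [[0.75, -0.96, -0.33], [-0.35, 0.0, -0.63], 1], [[0.84, -0.88, -0.39], [-0.34, 0.0, -0.64], 1]]
max unit 1.03 max speed frac 0.25 end [0.4052 0.4598 0.2307] q [-0.76  0.75 -0.69  1.51  0.84  1.47 -0.97]
[[[0.91, -0.78, -0.44], [-0.35, 0.0, -0.64], 1], [[0.98, -0.65, -0.46], [-0.35, 0.0, -0.63], 1], [[1.01, -0.53, -0.49], [-0.34, 0.0, -0.62], 1], [[1.03, -0.39, -0.49], [-0.33, 0.0, -0.6], 1], [[1.01, -0.26, -0.5], [-0.31, 0.0, -0.58], 1], [[0.99, -0.14, -0.47], [-0.31, 0.0, -0.55], 1], [[0.93, -0.03, -0.46], [-0.28, 0.0, -0.53], 1], [[0.88, 0.05, -0.43], [-0.27, 0.0, -0.49], 1], [[0.82, 0.13, -0.39], [-0.25, 0.0, -0.45], 1], [[0.75, 0.18, -0.37], [-0.23, 0.0, -0.43], 1], [[0.68, 0.23, -0.33], [-0.22, 0.0, -0.4], 1], [[0.62, 0.25, -0.3], [-0.2, 0.0, -0.37], 1], [[0.57, 0.29, -0.27], [-0.19, 0.0, -0.34], 1], [[0.52, 0.3, -0.25], [-0.18, 0.0, -0.33], 1], [[0.49, 0.32, -0.23], [-0.17, 0.0, -0.31], 1], [[0.47, 0.34, -0.23], [-0.17, 0.0, -0.31], 1]]
```

Call:
{"fn": "play_rows", "kwargs": {"plan": [[[-0.19,-0.57,0.14],[-0.17,0,-0.31],1],[[-0.16,-0.6,0.12],[-0.17,0,-0.31],1],[[-0.14,-0.63,0.11],[-0.18,0,-0.33],1],[[-0.11,-0.67,0.1],[-0.19,0,-0.35],1],[[-0.09,-0.73,0.09],[-0.2,0,-0.37],1],[[-0.04,-0.79,0.06],[-0.22,0,-0.39],1],[[0,-0.85,0.05],[-0.23,0,-0.43],1],[[0.06,-0.91,0.02],[-0.25,0,-0.45],1],[[0.13,-0.97,-0.02],[-0.27,0,-0.49],1],[[0.21,-1,-0.06],[-0.28,0,-0.53],1],[[0.31,-1,-0.11],[-0.31,0,-0.55],1],[[0.41,-1,-0.16],[-0.31,0,-0.58],1],[[0.53,-1,-0.23],[-0.33,0,-0.6],1],[[0.63,-1,-0.28],[-0.34,0,-0.62],1],[[0.75,-0.96,-0.33],[-0.35,0,-0.63],1],[[0.84,-0.88,-0.39],[-0.34,0,-0.64],1],[[0.91,-0.78,-0.44],[-0.35,0,-0.64],1],[[0.98,-0.65,-0.46],[-0.35,0,-0.63],1]]}}

```text
clock: 20.4
position: [0.425, 0.1417, 0.2459]
tool_rot: [3.14, 0.5, 1.196]
force: [0.3, -0.1, -0.9]
grip_width: 0.0161
finger_force: 98.2
```

Call:
{"fn": "play_rows", "kwargs": {"plan": [[[1,-0.53,-0.49],[-0.34,0,-0.62],1],[[1,-0.39,-0.49],[-0.33,0,-0.6],1],[[1,-0.26,-0.5],[-0.31,0,-0.58],1],[[0.99,-0.14,-0.47],[-0.31,0,-0.55],1],[[0.93,-0.03,-0.46],[-0.28,0,-0.53],1],[[0.88,0.05,-0.43],[-0.27,0,-0.49],1],[[0.82,0.13,-0.39],[-0.25,0,-0.45],1],[[0.75,0.18,-0.37],[-0.23,0,-0.43],1],[[0.68,0.23,-0.33],[-0.22,0,-0.4],1],[[0.62,0.25,-0.3],[-0.2,0,-0.37],1],[[0.57,0.29,-0.27],[-0.19,0,-0.34],1],[[0.52,0.3,-0.25],[-0.18,0,-0.33],1],[[0.49,0.32,-0.23],[-0.17,0,-0.31],1],[[0.47,0.34,-0.23],[-0.17,0,-0.31],1],[[0,0,0],[0,0,0],1]]}}

```text
clock: 22.28
position: [0.4071, 0.4544, 0.2313]
tool_rot: [3.141, 0.5, 2.27]
force: [-0.5, -0.6, -1.8]
grip_width: 0.0165
finger_force: 97.9
```

```bash
cat >dump.py <<'E'
from rows import *
from h import *
s=bot.observe();p0=np.array(s["position"]);R0=Ro.from_euler("xyz",s["tool_rot"]);q0=np.array(s["qpos"])
print(s["clock"],p0.round(4),q0.round(2),s["force"])
# state: scoop yaw / tilt now, and what lies on the pan (depth in scoop frame)
S=R0*Ro.from_matrix(np.diag([-1.,1,-1])).inv();e=S.as_euler("ZYX");print("psi,th,roll",e.round(3))
org=p0+S.apply([.0482,0,-.0581])
for n in("top","side"):
    f=grab_frame(n);W=cloud(f);L=S.inv().apply((W-org).reshape(-1,3)).reshape(W.shape)*1000;ok=f["depth"]>0
    m=ok&(abs(L[...,0])<60)&(abs(L[...,1])<32)&(L[...,2]>6)&(L[...,2]<22);m&=(L[...,0]>-32)
    o=ok&(np.hypot(W[...,0]-.4836,W[...,1]-.3665)<.05)&(W[...,2]>.06)&(W[...,2]<.09)
    print(n,"on pan px",m.sum(),L[m].mean(0).round(0) if m.sum() else "","seen pan floor",(ok&(abs(L[...,0])<34)&(abs(L[...,1])<32)&(abs(L[...,2]-2)<3)).sum(),"in bowl raised",o.sum())
E
python3 dump.py; python3 - <<'E'
import sys;sys.path.insert(0,".");import os;os.chdir(".")
from rows import *
from workcell import bot
s=bot.observe();p0=np.array(s["position"]);R0=Ro.from_euler("xyz",s["tool_rot"]);q0=np.array(s["qpos"])
psi=np.deg2rad(310);d=np.array([np.cos(psi),np.sin(psi)]);C=np.array([.4836,.3665]);V=np.array([-.0842,0,.0581])
P=[p0];Rs=[R0];N=18
for i in range(1,N+1):
    t=i/N;th=-.5+1.5*t;zl=.22-.115*min(1,t*1.8);R=toolR(psi,th);Rs.append(R);P.append(np.r_[C-.02*d,zl]-R.apply(V))
rows(P,Rs,1,q0)
E
```

```text
22.275 [0.4071 0.4544 0.2313] [-0.71  0.71 -0.73  1.56  0.83  1.48 -0.96] [-0.52968653 -0.58712513 -1.813649  ]
psi,th,roll [-0.871 -0.5    0.   ]
top on pan px 181 [-14.   7.  14.] seen pan floor 321 in bowl raised 11
side on pan px 0  seen pan floor 0 in bowl raised 0
max unit 0.56 max speed frac 0.31 end [0.4729 0.3792 0.2071] q [ 0.29  1.32 -1.37  1.5   0.28  1.09 -0.1 ]
[[[0.27, 0.09, 0.03], [-0.0, 0.56, -0.01], 1], [[-0.02, 0.0, 0.15], [-0.0, 0.56, 0.0], 1], [[-0.06, 0.0, 0.16], [-0.0, 0.56, 0.0], 1], [[-0.09, 0.0, 0.18], [-0.0, 0.55, 0.0], 1], [[-0.13, 0.0, 0.18], [-0.0, 0.56, 0.0], 1], [[-0.17, 0.0, 0.18], [-0.0, 0.55, 0.0], 1], [[-0.2, 0.0, 0.19], [-0.0, 0.56, 0.0], 1], [[-0.24, 0.0, 0.19], [-0.0, 0.55, 0.0], 1], [[-0.29, 0.0, 0.18], [-0.0, 0.56, 0.0], 1], [[-0.31, 0.0, 0.17], [-0.0, 0.55, 0.0], 1], [[-0.21, 0.0, -0.27], [-0.0, 0.56, 0.0], 1], [[-0.21, 0.0, -0.27], [-0.0, 0.56, 0.0], 1], [[-0.2, 0.0, -0.27], [-0.0, 0.55, 0.0], 1], [[-0.21, 0.0, -0.28], [-0.0, 0.56, 0.0], 1], [[-0.2, 0.0, -0.27], [-0.0, 0.55, 0.0], 1], [[-0.21, 0.0, -0.27], [-0.0, 0.56, -0.0], 1], [[-0.2, 0.0, -0.27], [-0.0, 0.55, -0.0], 1], [[-0.21, 0.0, -0.27], [-0.0, 0.56, -0.0], 1]]
```

Call:
{"fn": "play_rows", "kwargs": {"plan": [[[0.27,0.09,0.03],[0,0.56,-0.01],1],[[-0.02,0,0.15],[0,0.56,0],1],[[-0.06,0,0.16],[0,0.56,0],1],[[-0.09,0,0.18],[0,0.55,0],1],[[-0.13,0,0.18],[0,0.56,0],1],[[-0.17,0,0.18],[0,0.55,0],1],[[-0.2,0,0.19],[0,0.56,0],1],[[-0.24,0,0.19],[0,0.55,0],1],[[-0.29,0,0.18],[0,0.56,0],1],[[-0.31,0,0.17],[0,0.55,0],1],[[-0.21,0,-0.27],[0,0.56,0],1],[[-0.21,0,-0.27],[0,0.56,0],1],[[-0.2,0,-0.27],[0,0.55,0],1],[[-0.21,0,-0.28],[0,0.56,0],1],[[-0.2,0,-0.27],[0,0.55,0],1],[[-0.21,0,-0.27],[0,0.56,0],1],[[-0.2,0,-0.27],[0,0.55,0],1],[[-0.21,0,-0.27],[0,0.56,0],1],[[0,0,0],[0,0,0],1],[[0,0,0],[0,0,0],1]]}}

```text
clock: 24.88
position: [0.4724, 0.3798, 0.2075]
tool_rot: [3.141, -0.999, 2.271]
force: [-0.3, -0.3, -1.4]
grip_width: 0.0165
finger_force: 98.0
```

```bash
python3 dump.py
```

```text
24.875 [0.4724 0.3798 0.2075] [ 0.33  1.22 -1.33  1.56  0.17  1.08 -0.05] [-0.29708567 -0.28926251 -1.40832204]
psi,th,roll [-0.871  0.999  0.   ]
top on pan px 4 [18. -9.  7.] seen pan floor 85 in bowl raised 73
side on pan px 1 [-32.  21.  19.] seen pan floor 32 in bowl raised 37
```

```bash
python3 - <<'E'
from rows import *
from workcell import bot
s=bot.observe();p0=np.array(s["position"]);R0=Ro.from_euler("xyz",s["tool_rot"]);q0=np.array(s["qpos"])
psi=np.deg2rad(310);d=np.array([np.cos(psi),np.sin(psi),0])
pm=np.array([.576,-.0137,.0])-.0482*d;pm[2]=.10
P=[p0];Rs=[R0]
for i in range(1,5): P.append(p0+[0,0,.022*i]);Rs.append(R0)
a=P[-1];N=16
psi0=psi+.0  # keep
for i in range(1,N+1):
    t=i/N;P.append(a*(1-t)+np.r_[pm[:2],.19]*t);Rs.append(toolR(psi,1.0*(1-t)))
rows(P,Rs,1,q0)
E
```

```text
max unit 0.85 max speed frac 0.22 end [0.5451 0.0231 0.19  ] q [ 0.54  0.76 -1.06  1.77  0.75  1.08 -0.09]
[[[0.74, 0.0, -0.48], [0.0, 0.0, 0.0], 1], [[0.74, 0.0, -0.47], [0.0, 0.0, 0.0], 1], [[0.74, 0.0, -0.48], [0.0, 0.0, 0.0], 1], [[0.74, 0.0, -0.48], [0.0, 0.0, 0.0], 1], [[-0.66, -0.43, -0.53], [-0.01, -0.41, 0.01], 1], [[-0.68, -0.44, -0.48], [0.0, -0.41, 0.0], 1], [[-0.72, -0.43, -0.45], [0.0, -0.42, 0.0], 1], [[-0.74, -0.44, -0.4], [0.0, -0.42, 0.0], 1], [[-0.77, -0.43, -0.35], [0.0, -0.41, 0.0], 1], [[-0.78, -0.43, -0.3], [0.0, -0.42, 0.0], 1], [[-0.81, -0.44, -0.26], [0.0, -0.42, 0.0], 1], [[-0.82, -0.43, -0.2], [0.0, -0.41, 0.0], 1], [[-0.82, -0.44, -0.15], [0.0, -0.42, 0.0], 1], [[-0.84, -0.43, -0.1], [0.0, -0.42, 0.0], 1], [[-0.84, -0.44, -0.05], [0.0, -0.41, 0.0], 1], [[-0.85, -0.43, 0.01], [0.0, -0.42, 0.0], 1], [[-0.84, -0.44, 0.05], [0.0, -0.42, 0.0], 1], [[-0.83, -0.43, 0.12], [0.0, -0.41, 0.0], 1], [[-0.83, -0.43, 0.16], [0.0, -0.42, 0.0], 1], [[-0.82, -0.44, 0.21], [0.0, -0.42, 0.0], 1]]
```

Call:
{"fn": "play_rows", "kwargs": {"plan": [[[0.74,0,-0.48],[0,0,0],1],[[0.74,0,-0.47],[0,0,0],1],[[0.74,0,-0.48],[0,0,0],1],[[0.74,0,-0.48],[0,0,0],1]]}}

```text
clock: 25.48
position: [0.4729, 0.3794, 0.2971]
tool_rot: [3.141, -1.0, 2.271]
force: [-0.0, 0.2, -0.6]
grip_width: 0.0164
finger_force: 98.0
```

```bash
cat >bowl.py <<'E'
from h import *
from scipy import ndimage as nd
print("clock",bot.observe()["clock"])
for n in("top","side","wrist"):
    f=grab_frame(n);W=cloud(f);ok=f["depth"]>0
    C=[.4836,.3665];r=np.hypot(W[...,0]-C[0],W[...,1]-C[1])
    m=ok&(r<.055)&(W[...,2]>.060)&(W[...,2]<.080)
    out=ok&(W[...,2]>.005)&(W[...,2]<.02)&(abs(W[...,0]-.47)<.25)&(abs(W[...,1])<.45)
    lab,k=nd.label(m);sz=nd.sum(m,lab,range(1,k+1));print(n,"raised px",m.sum(),"areas",sz.astype(int).tolist())
    for i in range(1,k+1):
        if sz[i-1]>4: q=W[lab==i];print("   ",(q.mean(0)*1000).round(0),(q.max(0)-q.min(0)).round(3))
    for g in regions_of("choke1",n):
        P=W[g["mask"]&ok]
        if g["p"]>.25 and len(P) and len(P)<1500: print("   net",round(g["p"],2),len(P),(np.median(P,0)*1000).round(0))
E
python3 bowl.py; python3 dump.py
```

```text
clock 25.475
top raised px 145 areas [83, 3, 1, 3, 1, 30, 1, 1, 1, 4, 1, 2, 2, 1, 1, 9, 1]
    [516. 342.  68.] [0.032 0.049 0.015]
    [476. 334.  68.] [0.015 0.016 0.013]
    [435. 388.  64.] [0.006 0.015 0.006]
side raised px 210 areas [1, 102, 3, 2, 1, 1, 3, 1, 1, 1, 3, 3, 1, 2, 34, 4, 1, 2, 1, 2, 37, 1, 3]
    [513. 344.  66.] [0.032 0.049 0.013]
    [473. 337.  67.] [0.018 0.017 0.01 ]
    [518. 390.  66.] [0.015 0.016 0.01 ]
   net 0.59 14 [518. 360.  66.]
wrist raised px 0 areas []
25.775 [0.4729 0.3792 0.2945] [ 0.35  1.11 -1.39  1.52  0.1   1.16 -0.1 ] [ 0.29558943 -0.40088988 -1.43636655]
psi,th,roll [-0.873  1.    -0.002]
top on pan px 1 [ 13. -32.  16.] seen pan floor 123 in bowl raised 101
side on pan px 0  seen pan floor 47 in bowl raised 166
```

The bowl holds a cluster of three plus two single chokes, so five in all. The pan and tray are empty. I return to the mat.

Call:
{"fn": "play_rows", "kwargs": {"plan": [[[-0.66,-0.43,-0.53],[0,-0.41,0],1],[[-0.68,-0.44,-0.48],[0,-0.41,0],1],[[-0.72,-0.43,-0.45],[0,-0.42,0],1],[[-0.74,-0.44,-0.4],[0,-0.42,0],1],[[-0.77,-0.43,-0.35],[0,-0.41,0],1],[[-0.78,-0.43,-0.3],[0,-0.42,0],1],[[-0.81,-0.44,-0.26],[0,-0.42,0],1],[[-0.82,-0.43,-0.2],[0,-0.41,0],1],[[-0.82,-0.44,-0.15],[0,-0.42,0],1],[[-0.84,-0.43,-0.1],[0,-0.42,0],1],[[-0.84,-0.44,-0.05],[0,-0.41,0],1],[[-0.85,-0.43,0.01],[0,-0.42,0],1],[[-0.84,-0.44,0.05],[0,-0.42,0],1],[[-0.83,-0.43,0.12],[0,-0.41,0],1],[[-0.83,-0.43,0.16],[0,-0.42,0],1],[[-0.82,-0.44,0.21],[0,-0.42,0],1],[[0,0,0],[0,0,0],1]]}}

```text
clock: 28.0
position: [0.5455, 0.0215, 0.1887]
tool_rot: [-3.14, 0.0, 2.269]
force: [-0.4, 0.6, -0.8]
grip_width: 0.0164
finger_force: 97.8
```

```bash
cat >tilt.py <<'E'
from h import *
s=bot.observe();print({k:np.round(s[k],4).tolist() for k in("clock","qpos","position","tool_rot","force")})
p0=np.array(s["position"]);S=Ro.from_euler("xyz",s["tool_rot"])*Ro.from_matrix(np.diag([-1.,1,-1]))
org=p0+S.apply([.0482,0,-.0581]);print("scoop origin",org.round(4))
for n in("top","side"):
    f=grab_frame(n);W=cloud(f);L=S.inv().apply((W-org).reshape(-1,3)).reshape(W.shape)
    m=(f["depth"]>0)&(abs(L[...,0]-.005)<.024)&(abs(L[...,1])<.028)&(abs(L[...,2])<.012);P=L[m]
    if len(P)>30:
        A=np.c_[P[:,:2],np.ones(len(P))];k=np.linalg.lstsq(A,P[:,2],rcond=None)[0];print(n,len(P),"pan plane slope x,y",k[:2].round(3),"z",(k[2]*1000).round(1))
E
python3 tilt.py
```

```text
{'clock': 28.0, 'qpos': [0.5995, 0.7053, -1.1076, 1.828, 0.7189, 1.0784, -0.0852], 'position': [0.5455, 0.0215, 0.1887], 'tool_rot': [-3.1404, 0.0001, 2.2695], 'force': [-0.4212, 0.5578, -0.7622]}
scoop origin [ 0.5765 -0.0155  0.1306]
side 40 pan plane slope x,y [-0.077  0.038] z 0.9
```

Call:
{"fn": "play_rows", "kwargs": {"plan": [[[0,0,1],[0,0,0],1],[[0,0,1],[0,0,0],1],[[0,0,1],[0,0,0],1],[[0,0,0.8],[0,0,0],1],[[0,0,0.5],[0,0,0],1],[[0,0,0.4],[0,0,0],1],[[0,0,0.2],[0,0,0],1],[[0,0,0.1],[0,0,0],1],[[0,0,0],[0,0,0],1]]}}

```text
clock: 29.22
position: [0.5458, 0.0228, 0.0639]
tool_rot: [3.141, -0.001, 2.27]
force: [0.5, 0.0, -1.1]
grip_width: 0.0163
finger_force: 97.9
```

Call:
{"fn": "play_rows", "kwargs": {"plan": [[[0,0,0.06],[0,0,0],1],[[0,0,0.05],[0,0,0],1],[[0,0,0],[0,0,0],1]]}}

```text
clock: 29.6
position: [0.5458, 0.0229, 0.0612]
tool_rot: [3.141, -0.001, 2.27]
force: [-0.2, 2.2, 2.9]
grip_width: 0.0164
finger_force: 98.3
```

Contact is light, so I open and rise.

Call:
{"fn": "play_rows", "kwargs": {"plan": [[[0,0,0],[0,0,0],0.3],[[0,0,0],[0,0,0],0],[[0,0,0],[0,0,0],-0.3],[[0,0,0],[0,0,0],-0.6],[[0,0,0],[0,0,0],-0.6],[[0,0,-0.5],[0,0,0],-0.6],[[0,0,-1],[0,0,0],-0.6],[[0,0,-1],[0,0,0],-0.6],[[0,0,-1],[0,0,0],-0.6],[[0,0,-1],[0,0,0],-0.6],[[0,0,-1],[0,0,0],-0.6],[[0,0,0],[0,0,0],1],[[0,0,0],[0,0,0],1]]}}

```text
clock: 31.22
position: [0.5457, 0.0225, 0.1984]
tool_rot: [-3.141, -0.001, 2.27]
force: [0.2, 0.4, 0.2]
grip_width: 0.0331
finger_force: 0.0
```

```bash
python3 - <<'E'
from fit import *
s=bot.observe();print({k:np.round(s[k],4).tolist() for k in("clock","qpos","position","tool_rot","grip_width")})
for n in("side","wrist","top"):
    f=grab_frame(n);W=cloud(f)
    for r in regions_of("scoop",n)[:3]:
        P=W[r["mask"]&(f["depth"]>0)]
        if len(P) and np.hypot(*(np.median(P[:,:2],0)-[.56,0]))<.08:
            H=P[(P[:,2]>.066)&(P[:,2]<.085)]
            print(n,r["p"],fit([(f,r["mask"].astype(np.uint8))],SCOOP,(.576,-.014,5.41),.003),"handle",len(H),np.median(H,0),"z range",np.percentile(H[:,2],[5,95]),cv2.minAreaRect(H[:,:2].astype(np.float32)*1000) if len(H)>5 else "")
            if len(H)>30: print("  handle slope xy",np.linalg.lstsq(np.c_[H[:,:2],np.ones(len(H))],H[:,2],rcond=None)[0][:2])
    h=cv2.cvtColor(f["pixels"],cv2.COLOR_RGB2HSV);ok=f["depth"]>0
    m=ok&((h[...,0]<5)|(h[...,0]>174))&(h[...,1]>150)&(np.hypot(W[...,0]-.42,W[...,1]-.26)<.06)&(W[...,2]>.07);B=W[m]
    if len(B)>20:
        from scipy.optimize import least_squares
        print(n,"ball",len(B),least_squares(lambda c:np.linalg.norm(B-c,axis=1)-.013,B.mean(0)-[0,0,.008],loss="soft_l1",f_scale=.001).x)
E
```

```text
{'clock': 31.225, 'qpos': [0.6046, 0.6936, -1.1165, 1.8186, 0.7025, 1.0924, -0.0734], 'position': [0.5457, 0.0225, 0.1984], 'tool_rot': [-3.1412, -0.0013, 2.2698], 'grip_width': 0.0331}
side 0.85 (array([ 0.5761, -0.0115,  5.4002]), np.float64(0.1287531852722168)) handle 135 [0.5315 0.0413 0.072 ] z range [0.068  0.0755] ((534.0772094726562, 36.67936706542969), (18.41164207458496, 87.50202941894531), 40.131103515625)
  handle slope xy [-0.0825 -0.0861]
side ball 77 [0.4138 0.2676 0.1009]
wrist 0.69 (array([ 0.5732, -0.0117,  5.4118]), np.float64(0.04054504632949829)) handle 1731 [0.5329 0.0366 0.0743] z range [0.0722 0.0754] ((534.763671875, 33.95833969116211), (17.990680694580078, 89.84143829345703), 40.78976821899414)
  handle slope xy [0.0033 0.0018]
top 0.71 (array([ 0.5762, -0.0091,  5.4155]), np.float64(0.8109369874000549)) handle 126 [0.5277 0.0452 0.0743] z range [0.0696 0.0775] ((527.9915771484375, 46.4630012512207), (18.79671859741211, 57.073062896728516), 40.89262390136719)
  handle slope xy [0.1061 0.0777]
top ball 45 [0.4176 0.2654 0.1027]
```

The scoop stands flat on the mat: handle top at 74–75 mm, slope near 0. Ball and pivot agree with the tumbler yaw of −0.38 rad. I plan the switch push.

```bash
python3 - <<'E'
from rows import *
from workcell import bot
s=bot.observe();p0=np.array(s["position"]);R0=Ro.from_euler("xyz",s["tool_rot"]);q0=np.array(s["qpos"])
piv=np.array([.4399,.2569]);x=np.array([np.cos(-.38),np.sin(-.38)])
A=np.r_[piv-.064*x,.20];Rt=lambda y:Ro.from_euler("xyz",[np.pi,0,y])
N=13;P=[p0]+[p0+(A-p0)*i/N for i in range(1,N+1)];Rs=[R0]+[Rt(2.27+.49*i/N) for i in range(1,N+1)]
for zz in(.178,.155,.13,.11,.10): P.append(np.r_[A[:2],zz]);Rs.append(Rt(2.76))
p,R,q=rows(P,Rs,1,q0)
B=np.r_[piv+.004*x,.10];N=8
rows([p]+[p+(B-p)*i/N for i in range(1,N+1)],[R]+[R]*N,1,q)
E
```

```text
max unit 1.0 max speed frac 0.33 end [0.3805 0.2806 0.1001] q [-0.03  0.82 -1.04  2.02  0.94  0.89 -0.42]
[[[0.93, 0.12, -0.0], [-0.0, -0.01, -0.25], 1], [[0.93, 0.16, -0.01], [-0.0, -0.0, -0.25], 1], [[0.93, 0.19, -0.0], [-0.0, -0.0, -0.25], 1], [[0.91, 0.23, -0.01], [-0.0, -0.0, -0.25], 1], [[0.91, 0.26, -0.0], [-0.0, -0.0, -0.26], 1], [[0.89, 0.29, -0.01], [-0.0, -0.0, -0.25], 1], [[0.89, 0.33, -0.0], [-0.0, -0.0, -0.25], 1], [[0.87, 0.36, -0.01], [-0.0, -0.0, -0.25], 1], [[0.85, 0.39, -0.01], [-0.0, -0.0, -0.25], 1], [[0.84, 0.43, -0.0], [-0.0, -0.0, -0.25], 1], [[0.83, 0.46, -0.01], [-0.0, -0.0, -0.25], 1], [[0.81, 0.48, -0.0], [-0.0, -0.0, -0.25], 1], [[0.78, 0.52, -0.01], [-0.0, -0.0, -0.26], 1], [[0.0, 0.0, 0.88], [-0.0, -0.0, 0.0], 1], [[0.0, 0.0, 0.92], [-0.0, -0.0, 0.0], 1], [[0.0, 0.0, 1.0], [-0.0, -0.0, 0.0], 1], [[0.0, 0.0, 0.8], [-0.0, -0.0, 0.0], 1], [[0.0, 0.0, 0.4], [-0.0, -0.0, 0.0], 1]]
max unit 0.34 max speed frac 0.05 end [0.4436 0.2553 0.1001] q [ 0.06  0.86 -1.03  1.92  0.94  0.94 -0.26]
[[[-0.34, 0.0, 0.0], [0.0, 0.0, 0.0], 1], [[-0.34, 0.0, 0.0], [0.0, 0.0, 0.0], 1], [[-0.34, 0.0, 0.0], [0.0, 0.0, 0.0], 1], [[-0.34, 0.0, 0.0], [0.0, 0.0, 0.0], 1], [[-0.34, 0.0, 0.0], [0.0, 0.0, 0.0], 1], [[-0.34, 0.0, 0.0], [0.0, 0.0, 0.0], 1], [[-0.34, 0.0, 0.0], [0.0, 0.0, 0.0], 1], [[-0.34, 0.0, 0.0], [0.0, 0.0, 0.0], 1]]
```

Call:
{"fn": "play_rows", "kwargs": {"plan": [[[0.93,0.12,0],[0,0,-0.25],1],[[0.93,0.16,0],[0,0,-0.25],1],[[0.93,0.19,0],[0,0,-0.25],1],[[0.91,0.23,0],[0,0,-0.25],1],[[0.91,0.26,0],[0,0,-0.26],1],[[0.89,0.29,0],[0,0,-0.25],1],[[0.89,0.33,0],[0,0,-0.25],1],[[0.87,0.36,0],[0,0,-0.25],1],[[0.85,0.39,0],[0,0,-0.25],1],[[0.84,0.43,0],[0,0,-0.25],1],[[0.83,0.46,0],[0,0,-0.25],1],[[0.81,0.48,0],[0,0,-0.25],1],[[0.78,0.52,0],[0,0,-0.26],1],[[0,0,0],[0,0,0],1]]}}

```text
clock: 33.28
position: [0.3793, 0.2823, 0.1991]
tool_rot: [3.14, -0.002, 2.765]
force: [0.0, -0.5, 0.6]
grip_width: -0.0
finger_force: 0.0
```

```bash
cat >sw.py <<'E'
from h import *
from scipy.optimize import least_squares
s=bot.observe();print({k:np.round(s[k],4).tolist() for k in("clock","position","tool_rot","force","grip_width")})
piv=np.array([.4399,.2569]);x=np.array([np.cos(-.38),np.sin(-.38)]);y=np.array([-x[1],x[0]])
t=np.array(s["position"][:2])-piv;print("TCP in tumbler (x, y+80) mm",t@x*1000,t@y*1000)
for n in("side","top"):
    f=grab_frame(n);W=cloud(f)
    h=cv2.cvtColor(f["pixels"],cv2.COLOR_RGB2HSV);ok=f["depth"]>0
    m=ok&((h[...,0]<5)|(h[...,0]>174))&(h[...,1]>150)&(np.hypot(W[...,0]-piv[0],W[...,1]-piv[1])<.07)&(W[...,2]>.07);B=W[m]
    if len(B)>15:
        c=least_squares(lambda c:np.linalg.norm(B-c,axis=1)-.013,B.mean(0)-[0,0,.008],loss="soft_l1",f_scale=.001).x
        d=(c[:2]-piv);print(n,"ball",len(B),c.round(4),"tumbler x,dy mm",d@x*1000,d@y*1000,"angle",np.arctan2(d@x,c[2]-.052)+.5)
E
python3 sw.py
```

```text
{'clock': 33.275, 'position': [0.3793, 0.2823, 0.1991], 'tool_rot': [3.1403, -0.0017, 2.7645], 'force': [0.0128, -0.5437, 0.5947], 'grip_width': -0.0}
TCP in tumbler (x, y+80) mm -65.70734783043561 1.1047173955866172
side ball 77 [0.4146 0.2682 0.1009] tumbler x,dy mm -27.70455558164591 1.111889343799648 angle -0.01581668964184546
```

Everything lines up. I descend and push the ball over.

Call:
{"fn": "play_rows", "kwargs": {"plan": [[[0,0,0.9],[0,0,0],1],[[0,0,1],[0,0,0],1],[[0,0,1],[0,0,0],1],[[0,0,0.7],[0,0,0],1],[[0,0,0.35],[0,0,0],1],[[0,0,0],[0,0,0],1],[[-0.34,0,0],[0,0,0],1],[[-0.34,0,0],[0,0,0],1],[[-0.34,0,0],[0,0,0],1],[[-0.34,0,0],[0,0,0],1],[[-0.34,0,0],[0,0,0],1],[[-0.34,0,0],[0,0,0],1],[[-0.34,0,0],[0,0,0],1],[[0,0,0],[0,0,0],1]]}}

```text
clock: 35.12
position: [0.4364, 0.2582, 0.1]
tool_rot: [3.141, -0.001, 2.759]
force: [0.3, 1.1, 0.3]
grip_width: 0.0001
finger_force: 0.0
```

```bash
python3 sw.py
```

```text
{'clock': 35.125, 'position': [0.4364, 0.2582, 0.1], 'tool_rot': [3.1409, -0.0013, 2.7594], 'force': [0.2872, 1.056, 0.2951], 'grip_width': 0.0001}
TCP in tumbler (x, y+80) mm -3.6859834961866866 -0.09724718202710711
```

Call:
{"fn": "play_rows", "kwargs": {"plan": [[[-0.16,0,0],[0,0,0],1],[[-0.12,0,0],[0,0,0],1],[[0,0,0],[0,0,0],1]]}}

```text
clock: 35.6
position: [0.4389, 0.2575, 0.1]
tool_rot: [3.141, -0.007, 2.763]
force: [-24.4, 6.9, 5.9]
grip_width: -0.0002
finger_force: 12.8
```

```bash
python3 sw.py
```

```text
{'clock': 35.6, 'position': [0.4389, 0.2575, 0.1], 'tool_rot': [3.1411, -0.0068, 2.7635], 'force': [-24.4321, 6.9203, 5.8692], 'grip_width': -0.0002}
TCP in tumbler (x, y+80) mm -1.1959333834904804 0.2030199519452155
```

The stop is reached, with 25 N against the lever's end. I back off and check.

Call:
{"fn": "play_rows", "kwargs": {"plan": [[[0.5,0,0],[0,0,0],1],[[0.8,0,0],[0,0,0],1],[[0.8,0,0],[0,0,0],1],[[0,0,-1],[0,0,0],1],[[0,0,-1],[0,0,0],1],[[0,0,-1],[0,0,0],1],[[0,0,-1],[0,0,0],1],[[0.8,-0.8,-1],[0,0,0],1],[[0.8,-0.8,-1],[0,0,0],1],[[0.8,-0.8,-1],[0,0,0],1],[[0.5,-0.8,-0.5],[0,0,0],1],[[0,0,0],[0,0,0],1]]}}

```text
clock: 37.2
position: [0.2966, 0.2272, 0.2884]
tool_rot: [-3.141, 0.003, 2.759]
force: [0.9, -0.1, 0.1]
grip_width: 0.0
finger_force: 0.0
```

```bash
python3 sw.py; python3 bowl.py; python3 - <<'E'
from h import *
ref={"bottle":(.69,-.21),"loupe":(.532,-.165),"spool":(.37,-.105),"flux_tin":(.529,.169),"carton":(.355,.106),"jar":(.67,.215)}
for n in("side","top"):
    f=grab_frame(n);W=cloud(f)
    for k,p in ref.items():
        for r in regions_of(k,n)[:4]:
            q=np.median(W[r["mask"]&(f["depth"]>0)],0)
            if np.hypot(q[0]-p[0],q[1]-p[1])<.06: print(n,k,q.round(3));break
E
```

```text
{'clock': 37.2, 'position': [0.2966, 0.2272, 0.2884], 'tool_rot': [-3.1413, 0.0033, 2.7594], 'force': [0.8869, -0.1413, 0.0601], 'grip_width': 0.0}
TCP in tumbler (x, y+80) mm -122.03466396627498 -80.76810571966526
side ball 70 [0.4583 0.2482 0.0986] tumbler x,dy mm 20.271370736157884 -1.2584053668178208 angle 0.9106702456461062
top ball 48 [0.4607 0.2468 0.1003] tumbler x,dy mm 23.07824559157561 -1.6890889780408194 angle 0.9460474823923135
clock 37.3
top raised px 186 areas [82, 29, 1, 3, 1, 29, 3, 1, 1, 1, 10, 1, 1, 7, 1, 1, 1, 2, 1, 2, 2, 2, 1, 1, 1, 1]
    [516. 341.  68.] [0.034 0.049 0.014]
    [523. 386.  67.] [0.015 0.017 0.011]
    [476. 334.  68.] [0.014 0.016 0.011]
    [465. 417.  64.] [0.019 0.009 0.009]
    [449. 407.  63.] [0.009 0.007 0.005]
side raised px 199 areas [100, 1, 2, 1, 1, 1, 1, 2, 1, 3, 1, 2, 5, 36, 1, 1, 1, 2, 1, 1, 1, 1, 33]
    [512. 344.  67.] [0.03  0.049 0.013]
    [533. 347.  62.] [0.004 0.008 0.004]
    [473. 337.  66.] [0.016 0.014 0.012]
    [518. 390.  66.] [0.017 0.016 0.009]
   net 0.41 33 [518. 392.  66.]
   net 0.37 43 [472. 338.  66.]
wrist raised px 651 areas [97, 1, 2, 109, 3, 406, 1, 22, 1, 1, 2, 1, 1, 1, 1, 1, 1]
    [470. 335.  67.] [0.015 0.016 0.01 ]
    [518. 389.  67.] [0.024 0.016 0.01 ]
    [513. 341.  66.] [0.044 0.054 0.013]
    [537. 376.  62.] [0.004 0.015 0.005]
   net 0.53 87 [469. 335.  68.]
   net 0.48 349 [448. 253. 101.]
   net 0.41 130 [501. 327.  67.]
side bottle [ 0.677 -0.2    0.082]
side loupe [ 0.531 -0.16   0.025]
side spool [ 0.349 -0.097  0.004]
side flux_tin [0.527 0.176 0.02 ]
side carton [0.351 0.114 0.026]
side jar [0.661 0.237 0.063]
top bottle [ 0.677 -0.212  0.104]
top loupe [ 0.534 -0.168  0.033]
top spool [ 0.369 -0.105  0.035]
top carton [0.357 0.106 0.03 ]
top jar [0.666 0.212 0.088]
```

The bowl holds five chokes and the bystanders are unmoved. The toggle angle reads about 0.93, so I check it more closely from the ball's pixel displacement against the first pictures.

```bash
python3 - <<'E'
from h import *
from scipy.optimize import minimize
def red(im,c,rad=14):
    h=cv2.cvtColor(im,cv2.COLOR_RGB2HSV);m=((h[...,0]<6)|(h[...,0]>172))&(h[...,1]>130)&(h[...,2]>50)
    v,u=np.mgrid[0:400,0:640];m&=np.hypot(u-c[0],v-c[1])<rad
    n,lab,st,cen=cv2.connectedComponentsWithStats(m.astype(np.uint8));i=1+np.argmax(st[1:,4]);return cen[i],st[i].tolist()
piv=np.array([.4399,.2569,.052])
def ball(a,yaw,p): return p+.055*np.array([np.sin(a-.5)*np.cos(yaw),np.sin(a-.5)*np.sin(yaw),np.cos(a-.5)])
obs=[]
for n in("top","side"):
    f=grab_frame(n);off=cv2.imread(f"pics/{n}0.png")[:,:,::-1].copy()
    for st,im in((0,off),(1,f["pixels"])):
        c,sx=red(im,proj(f,ball(st,-.38,piv))[0]);obs.append((n,f,st,c));print(n,st,"centroid",c.round(2),"stats",sx)
    print("  predicted shift",[ (a,(proj(f,ball(a,-.40,piv))-proj(f,ball(0,-.40,piv))).round(1).tolist()) for a in(.8,.9,1.0,1.1)])
f=grab_frame("wrist");c,sx=red(f["pixels"],proj(f,ball(1,-.38,piv))[0],30);print("wrist",c,sx,[proj(f,ball(a,-.4,piv)).round(1).tolist() for a in(.8,.9,1.0)])
E
```

```text
top 0 centroid [226.39 202.61] stats [223, 199, 8, 8, 54]
top 1 centroid [233.44 187.04] stats [230, 183, 8, 9, 55]
  predicted shift [(0.8, [[5.5, -14.3]]), (0.9, [[6.4, -16.0]]), (1.0, [[7.3, -17.5]]), (1.1, [[8.1, -18.9]])]
side 0 centroid [294.61 259.56] stats [290, 255, 10, 10, 77]
side 1 centroid [281.75 249.49] stats [277, 245, 10, 10, 73]
  predicted shift [(0.8, [[-11.9, -10.1]]), (0.9, [[-13.3, -10.7]]), (1.0, [[-14.5, -11.1]]), (1.1, [[-15.7, -11.4]])]
wrist [377.04326923 277.60096154] [369, 270, 18, 16, 208] [[[378.1, 278.9]], [[377.5, 281.3]], [[376.8, 283.2]]]
```

The angle is about 0.9, so the toggle is not fully over; the fingertips probably met the lever low. I push again higher, on the ball itself.

Call:
{"fn": "play_rows", "kwargs": {"plan": [[[-0.74,0.65,0.6],[0,0,0],1],[[-0.74,0.65,0.6],[0,0,0],1],[[-0.74,0.65,0.6],[0,0,0],1],[[-0.73,0.64,0.6],[0,0,0],1],[[-0.73,0.64,0.6],[0,0,0],1],[[0,0,0.9],[0,0,0],1],[[0,0,0.9],[0,0,0],1],[[0,0,0.9],[0,0,0],1],[[0,0,0.9],[0,0,0],1],[[0,0,0.5],[0,0,0],1],[[0,0,0],[0,0,0],1]]}}

```text
clock: 39.83
position: [0.4117, 0.2689, 0.1098]
tool_rot: [-3.142, -0.002, 2.761]
force: [-0.7, -0.5, -0.3]
grip_width: -0.0003
finger_force: 0.0
```

```bash
python3 sw.py
```

```text
{'clock': 39.825, 'position': [0.4117, 0.2689, 0.1098], 'tool_rot': [-3.1416, -0.0022, 2.7606], 'force': [-0.699, -0.5215, -0.2626], 'grip_width': -0.0003}
TCP in tumbler (x, y+80) mm -30.608670426456985 0.6555402768370442
```

Call:
{"fn": "play_rows", "kwargs": {"plan": [[[-0.35,0,0.05],[0,0,0],1],[[-0.35,0,0],[0,0,0],1],[[-0.35,0,0],[0,0,0],1],[[-0.1,0,0],[0,0,0],1],[[-0.1,0,0],[0,0,0],1],[[0,0,0],[0,0,0],1]]}}

```text
clock: 40.67
position: [0.4389, 0.2581, 0.1088]
tool_rot: [3.141, -0.005, 2.762]
force: [-17.7, 3.7, 5.6]
grip_width: -0.0
finger_force: 8.3
```

Call:
{"fn": "play_rows", "kwargs": {"plan": [[[-0.12,0,0],[0,0,0],1],[[-0.1,0,0],[0,0,0],1],[[0,0,0],[0,0,0],1]]}}

```text
clock: 41.05
position: [0.4398, 0.2578, 0.1087]
tool_rot: [-3.141, -0.011, 2.765]
force: [-45.9, 11.8, 16.4]
grip_width: -0.0001
finger_force: 23.1
```

47 N with almost no motion means this is the hard stop. The lower ball height on this side than in the off position fits an off start of about 0.1 and 1.0 now. I back off and verify.

Call:
{"fn": "play_rows", "kwargs": {"plan": [[[0.5,0,0],[0,0,0],1],[[0.8,0,0],[0,0,0],1],[[0.8,0,0],[0,0,0],1],[[0,0,-1],[0,0,0],1],[[0,0,-1],[0,0,0],1],[[0,0,-1],[0,0,0],1],[[0,0,-1],[0,0,0],1],[[0.8,-0.8,-1],[0,0,0],1],[[0.8,-0.8,-1],[0,0,0],1],[[0.8,-0.8,-1],[0,0,0],1],[[0.5,-0.8,-0.5],[0,0,0],1],[[0,0,0],[0,0,0],1]]}}

```text
clock: 42.55
position: [0.3006, 0.2264, 0.2971]
tool_rot: [3.142, 0.002, 2.759]
force: [1.1, -0.8, 0.4]
grip_width: 0.0001
finger_force: 0.0
```

```bash
python3 sw.py; python3 - <<'E'
from h import *
from scipy.optimize import least_squares
def red(im,c,rad=14):
    h=cv2.cvtColor(im,cv2.COLOR_RGB2HSV);m=((h[...,0]<6)|(h[...,0]>172))&(h[...,1]>130)&(h[...,2]>50)
    v,u=np.mgrid[0:400,0:640];m&=np.hypot(u-c[0],v-c[1])<rad
    n,lab,st,cen=cv2.connectedComponentsWithStats(m.astype(np.uint8));i=1+np.argmax(st[1:,4]);return cen[i]
piv=np.array([.4399,.2569,.052])
def ball(a,yaw,p): return p+.055*np.array([np.sin(a-.5)*np.cos(yaw),np.sin(a-.5)*np.sin(yaw),np.cos(a-.5)])
F={};O=[]
for n in("top","side"):
    f=F[n]=grab_frame(n);off=cv2.imread(f"pics/{n}0.png")[:,:,::-1].copy()
    for st,im in((0,off),(1,f["pixels"])): O.append((n,st,red(im,proj(f,ball(st,-.38,piv))[0])));print(n,st,O[-1][2].round(2))
def res(x): # a_off,a_on,yaw,pivot xy, per-camera pixel bias
    o=[]
    for n,st,c in O:
        b=x[5:7] if n=="top" else x[7:9]
        o+=list(proj(F[n],ball(x[st],x[2],np.r_[x[3:5],.052]))[0]+b-c)
    return np.r_[np.array(o)/.2,x[5:]/1.5,(x[2]+.39)/.04,(x[3:5]-piv[:2])/.002]
s=least_squares(res,np.r_[0,1,-.38,piv[:2],0,0,0,0]);print("a_off,a_on,yaw",s.x[:3],"pix",s.x[5:],"cost",s.cost)
sd=np.sqrt(np.diag(np.linalg.inv(s.jac.T@s.jac)));print("sd",sd[:3])
E
```

```text
{'clock': 42.55, 'position': [0.3006, 0.2264, 0.2971], 'tool_rot': [3.1416, 0.002, 2.7589], 'force': [1.0773, -0.7984, 0.4193], 'grip_width': 0.0001}
TCP in tumbler (x, y+80) mm -118.07236062904778 -80.05256098541568
side ball 69 [0.4585 0.2487 0.0986] tumbler x,dy mm 20.31872887287602 -0.7191280516172074 angle 0.9109801086800634
top ball 48 [0.4619 0.2465 0.1   ] tumbler x,dy mm 24.33046136977469 -1.518778224785175 angle 0.9694834074334878
top 0 [226.39 202.61]
top 1 [233.44 187.04]
side 0 [294.61 259.56]
side 1 [281.75 249.49]
a_off,a_on,yaw [ 0.06586627  0.96053397 -0.42063193] pix [-0.28205541  0.00137321  1.02003072  1.00855124] cost 1.017093196599916
sd [0.02111991 0.02732219 0.01145857]
```

The ball's pixels did not change after the second, 47 N push, so the toggle is at its end stop. The arm is clear of everything, and I hand in.

```bash
python3 -c "
from workcell import bot
print(bot.job_done())"
```

```text
the job is handed in; nothing more can be done
None
```

I handed the job in at about 42.7 s of the 69 s: all five chokes are in the orange bowl, the scoop stands flat on the blue mat, and the toggle is against its on-side stop (the cameras read about 0.96 of 1.0, and a second push at 47 N did not move it).

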